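Draw a charge of grinding balls into the scoop

ROBOT

A 6-joint arm with a two-finger parallel gripper is mounted at the origin on a cart in front of the work surface, level with it; the furniture and walls round the work are solid. World frame = base frame: x ahead of the robot, y to its left, z up, the work surface at z = 0. Lengths are in mm, angles in rad, forces in N, time in s.
With the tool pointing down it reaches from about 300 to 1000 mm from the base axis. Payload 5.1 kg.
Tool frame: the origin (TCP) lies at the very end of the fingers, on their centre line; the grasp point (between the pads) lies 19 mm behind it; z points along the fingers, y is the line along which they close (so a half turn about z gives the same grasp; the last joint's range is limited). The gripper opens to 95 mm and grips with 3 to 60 N. Pads are 20 mm wide; open, the fingers measure 119 mm over their backs; the gripper's body (75 mm by 180 mm) begins 59 mm behind the grasp point.
Start: joints at [1.198, 0.124, 1.65, -0, 1.367, -0.083], TCP at [185.765, 622.877, 176.656] pointing down, gripper open.
Joint ranges: [-2.61, 2.61], [-1.02, 2.33], [0.03, 2.71], [-1.35, 4.49], [0.32, 2.68], [-2.91, 2.91]. Speed limits (rad/s): [2.57, 2.57, 3.14, 3.14, 3.14, 3.14].

INTERFACE

Orientations are given as a unit quaternion [x, y, z, w].
In Python, from cell import ctrl gives the robot as it stands.
- The arm moves only by the tool send_rows, never from a script. Its argument "increments" is a list of rows, each an object with "dp": the shift along the tool's x, y, z in m, a list of three; "angular": the turn, a rotation vector about the tool's x, y, z in degrees, a list of three; "jaw": the finger opening in m, from 0 to 0.0951. In form: [{"dp": [tx, ty, tz], "angular": [rx, ry, rz], "jaw": jaw}, ...]. A call has 1 to 20 rows; each row is the pose to reach, as a shift and turn from the pose commanded when the call began, along the tool's axes at that moment; what a row does not reach only later rows make up. A row lasts 1/10 s, in which the tool goes at most 50 mm and 8.59 degrees, less where a joint would pass 70% of its speed; a pose out of reach is approached as far as the arm can. A call with a gripper value outside its range is refused whole. The fingers move at their own pace and stop on an object; the grip force is fixed at half the most. Time passes only in rows, so rows that repeat a pose let the fingers close. It gives the time, the measured TCP pose, the force, the opening and the grip force at its end, in the units of the state.
- ctrl.get_state(): the state, without advancing time (a new reading comes with each control period).
- ctrl.get_image(name): name is "side" or "top"; returns (picture, depth): 420x560x3 uint8, red, green, blue; 420x560 float32, mm along the optical axis (not along the pixel's ray), 0 where there is no reading.
- ctrl.calibration(name): a dict with "K" (3x3 intrinsics, pixels), "world_from_camera" (4x4, takes a point from camera to world coordinates). Camera axes: x right, y down, z forward; pixel columns grow to the right and rows downward; lengths in mm; the calibration is good to about 2 mm. A picture is of the moment at which its call begins. calibration takes no time and is no camera call.
- ctrl.finish_job(): hands the job in; it is judged then, once.
Trained networks look in the newest picture that a camera, given by its name, has taken for a name from the list of things; names that differ only in an ending like _2 or _b are one class to them, and where a whole thing is asked for, a point or a joint stands for the part that bears it (a point fixed in the world has none). Each returns a list of dicts, best first, with "p" (0 to 1); they miss things now and then, are a little off and sometimes report something else, mostly with a low value. They report only what shows in the picture. A call takes as long as a camera call.
- ctrl.boxes_of(query, camera): "pixel" ([column, row] in pixels, amid what is visible of it).
- ctrl.tip_of(query, camera): "pixel" ([column, row] in pixels: a listed point, or the origin of a listed thing).
The state is a dict: "time": time; "qpos": joint angles; "qvel": joint speeds; "joint_torque": joint torques, N m; "tool_pos": TCP position; "ee_rot": TCP orientation; "wrist_force": force on the tool from outside, world axes, zero at the start; "torque": the same for the moment, N m; "finger_gap": finger opening in mm; "gripper_force": force on a finger pad.
Only numpy, scipy, OpenCV 4.12 (cv2) and the standard library are available. Lean on these libraries where they do the work, as an engineer would, in place of code of your own. Each camera call takes 0.05 s, during which the arm holds its last target. There are 200 camera calls.

TASK

Stand the steel scoop on the counter with its cup centred under the tube of the dispenser that holds the larger balls, swing that dispenser's gate lever fully open so that all four balls run into the cup, then swing it fully shut again before you take the scoop away. Finish with the filled scoop standing upright with its cup centred on the round cork mat. Leave the other dispenser's gate shut and leave the bystanders where they stand.

Things in the scene. Friction and masses are not known exactly. Their poses are not given: they have to be found in the camera images.
- large_dispenser: large-ball dispenser, fixed: clear upright tube (bore 20, z 92 to 180 mm, collars 36 mm across) with four 18 mm steel balls. Origin: counter under the tube's axis; x away from robot at yaw 0. Column 18 mm thick, 195 tall, at x +50, y +45 on a round foot 52 across, 11 tall. Counter below the tube is free, open to front and sides; gate plate above it, underside z 86, its pivot pin z 80 mm
- small_dispenser: small-ball dispenser, fixed: clear upright tube (bore 14, z 92 to 180 mm, collars 30 mm across) with four 12 mm steel balls. Origin: counter under the tube's axis; x away from robot at yaw 0. Column 18 mm thick, 195 tall, at x +50, y +45 on a round foot 52 across, 11 tall. Counter below the tube is free, open to front and sides; gate plate above it, underside z 86, its pivot pin z 80 mm
- large_dispenser_outlet (a point): lower mouth of the large-ball tube, on its axis, 90 mm above the counter
- large_gate (a joint): gate of the large-ball dispenser, turns on a vertical pivot; rad: 0 shut (lever points along the dispenser's -x), 1.571 open (lever along its +y), stops at both ends. Opens clockwise seen from above. Friction 0.08 N m (1 N at the knob), no spring, stays where left. Tube empties past about 1 rad
- small_gate (a joint): gate of the small-ball dispenser, turns on a vertical pivot; rad: 0 shut (lever points along the dispenser's -x), 1.571 open (lever along its +y), stops at both ends. Opens clockwise seen from above. Friction 0.08 N m (1 N at the knob), no spring, stays where left. Tube empties past about 1 rad. Same lever and knob as the other
- large_gate_knob (a point): middle of the grip of the large dispenser's gate: upright black cylinder, 16 mm diameter, its centre 95 mm from the pivot on the flat lever (14 mm wide, top at z 90 mm); this point is at z 112 mm; knob z 93 to 128 mm
- large_gate_pivot (a point): pivot axis of the large dispenser's gate, 34 mm in front of the tube's axis, z 90 mm; does not move with the gate
- scoop: steel scoop: round cup of 64 mm outside diameter, 55 mm tall, wall 3 mm, inner floor at 4 mm, with a straight level bar handle to the side, 12 mm wide, 16 mm tall (z 30 to 46 mm), reaching from the cup to 126 mm from the cup's axis. Origin: centre of the cup's underside; z up, the handle points along the scoop's -y. 0.10 to 0.19 kg empty
- mat: round cork mat, 110 mm diameter, 3 mm thick, fixed to the counter; origin at the centre of its underside
- large_ball_1: steel ball, 18 mm, 24 g, origin at its centre; number 1 from below in the large dispenser's tube at the start
- large_ball_2: steel ball, 18 mm, 24 g, origin at its centre; number 2 from below in the large dispenser's tube at the start
- large_ball_3: steel ball, 18 mm, 24 g, origin at its centre; number 3 from below in the large dispenser's tube at the start
- large_ball_4: steel ball, 18 mm, 24 g, origin at its centre; number 4 from below in the large dispenser's tube at the start
- dropper_1: bystander: white 60 ml dropper bottle with a white pointed cap, 38 mm across, 113 mm tall; stands loose, origin at the centre of its underside
- petri_1: bystander: lidded petri dish, 60 mm across, 15 mm tall; stands loose, origin at the centre of its underside
- bottle: bystander: small amber bottle with a black cap, 33 mm across, 86 mm tall; stands loose, origin at the centre of its underside
- stopper: bystander: black rubber stopper, 38 mm across, 30 mm tall; stands loose, origin at the centre of its underside
- tape: bystander: roll of white tape lying flat, 60 mm across, 18 mm tall; stands loose, origin at the centre of its underside

How it is judged:
By the outcome, as a careful person would: the job done as asked, in the order asked, and still so for the second after the job is handed in, with the robot touching nothing.
It also fails if it takes over 72 s, if anything falls off the work surface, if the arm or the gripper's body presses on something with over 40 N, if the wrist force passes 120 N, or if a joint passes its speed limit or range.

## Working session

There is one attempt and no reset: what is moved stays moved. The work goes in short steps, Python scripts to look and compute and a tool call to move; the robot and the scene stay as the last step left them, time stands still between calls to the robot, and variables do not carry over. Pictures are saved under pics/ and viewed, at most 10 in all, crops included, and the job is handed in when it is done.

Besides the shell and the picture viewer there is one more tool, called after "Request:" by a JSON object that holds its "op" and its "data". send_rows: Moves the arm, as the interface text tells. Its arguments: {"type":"object","properties":{"increments":{"type":"array","items":{"type":"object","properties":{"dp":{"type":"array","items":{"type":"number"}},"angular":{"type":"array","items":{"type":"number"}},"jaw":{"type":"number"}}}}},"required":["increments"]}

```bash
mkdir -p pics; ls
cat > h.py <<'E'
import numpy as np, cv2
from cell import ctrl
from scipy.spatial.transform import Rotation as R
def snap(n,fn=None):
    im,d=ctrl.get_image(n)
    if fn: cv2.imwrite('pics/'+fn,im[:,:,::-1])
    np.save('/tmp/d_'+n,d); np.save('/tmp/i_'+n,im)
    return im,d
def ray(n,px):
    c=ctrl.calibration(n);T=np.array(c['world_from_camera']);v=T[:3,:3]@np.linalg.inv(np.array(c['K']))@[px[0],px[1],1]
    return T[:3,3],v
def atz(n,px,z):
    o,v=ray(n,px);return o+v*(z-o[2])/v[2]
def cloud(n,d):
    c=ctrl.calibration(n);T=np.array(c['world_from_camera']);K=np.array(c['K'])
    v,u=np.mgrid[:d.shape[0],:d.shape[1]]
    p=np.stack([(u-K[0,2])/K[0,0]*d,(v-K[1,2])/K[1,1]*d,d],-1)
    return p@T[:3,:3].T+T[:3,3]
def proj(n,p):
    c=ctrl.calibration(n);T=np.linalg.inv(np.array(c['world_from_camera']));q=T[:3,:3]@np.array(p)+T[:3,3];q=np.array(c['K'])@q;return q[:2]/q[2]
def tri(a,b):
    (o1,v1),(o2,v2)=a,b
    s=np.linalg.lstsq(np.stack([v1,-v2],1),o2-o1,rcond=None)[0]
    p,q=o1+s[0]*v1,o2+s[1]*v2
    return (p+q)/2,np.linalg.norm(p-q)
E
python3 - <<'E'
from h import *
np.set_printoptions(precision=1,suppress=True)
P={}
for n in ('top','side'):
    im,d=snap(n,n+'0.png'); P[n]=cloud(n,d); print(n,ctrl.calibration(n)['world_from_camera'])
names='large_dispenser small_dispenser large_dispenser_outlet large_gate_knob large_gate_pivot scoop mat dropper_1 petri_1 bottle stopper tape'.split()
for q in names:
    r={}
    for n in ('top','side'):
        for f in (ctrl.boxes_of,ctrl.tip_of):
            try:o=f(q,n)[:3]
            except Exception as e: o=[];print(e)
            for x in o:
                u,v=map(int,np.round(x['pixel'])); print(q,n,f.__name__,round(x['p'],2),np.round(x['pixel'],1),'depthpt',P[n][min(v,419),min(u,559)])
            if o:r[n,f.__name__]=o[0]['pixel']
    for f in('boxes_of','tip_of'):
        if ('top',f) in r and ('side',f) in r: print('  TRI',f,*tri(ray('top',r['top',f]),ray('side',r['side',f])))
E
```

```text
pics
top [[  -0.    -1.     0.1  384. ]
 [  -1.     0.    -0.   139.7]
 [   0.    -0.1   -1.  1533.7]
 [   0.     0.     0.     1. ]]
side [[   1.    -0.1    0.2  391. ]
 [  -0.2   -0.4    0.9 -785.4]
 [  -0.    -0.9   -0.5  590.6]
 [   0.     0.     0.     1. ]]
large_dispenser top call 0.75 [320.4 206.6] depthpt [585.    2.  159.1]
large_dispenser top call 0.89 [317.9 215.7] depthpt [579.8  -7.   -7.5]
large_dispenser top call 0.31 [356.2 244.2] depthpt [ 483.9 -124.7    5.7]
large_dispenser side call 0.59 [292.5 241.2] depthpt [587.5 -27.9 107.2]
large_dispenser side call 0.95 [286.5 278. ] depthpt [576.8 -16.9  -1.3]
small_dispenser top call 0.7 [242.3 237.5] depthpt [498.9 231.  173. ]
small_dispenser top call 0.89 [247.9 243.8] depthpt [485.5 217.4 112.8]
small_dispenser top call 0.52 [322.  212.3] depthpt [569.   -2.4 167.5]
small_dispenser side call 0.96 [243.2 201. ] depthpt [534.7 416.8   0.7]
small_dispenser side call 0.83 [238.7 234.1] depthpt [494.1 210.8  -0.6]
large_dispenser_outlet top call 0.74 [319.2 211. ] depthpt [580.2   0.5 109.2]
large_dispenser_outlet top call
[... 2501 characters left out ...]
tle side call 0.73 [290.6 239.4] depthpt [585.3 -27.3 112.5]
bottle side call 0.68 [392.8 313.3] depthpt [ 761.5 -197.1   10.7]
stopper top call 0.4 [318.4 207.7] depthpt [589.5   3.1 108.5]
stopper top call 0.59 [319.8 211.5] depthpt [577.3  -2.6 107.2]
stopper top call 0.55 [370.3 177.1] depthpt [ 697.2 -176.2   32.9]
stopper side call 0.59 [360.2 313.7] depthpt [ 690.  -192.6   18. ]
stopper side call 0.21 [231.  247.7] depthpt [449.  -44.6 118.8]
tape top call 0.65 [307.6 170. ] depthpt [732.4  21.    2.6]
tape top call 0.79 [302.4 172.8] depthpt [719.3  42.2  18.5]
tape side call 0.69 [338.1 255.1] depthpt [729.5  44.6   1.8]
tape side call 0.58 [339.5 258.1] depthpt [719.5   5.8  19.6]
```

View pics/top0.png

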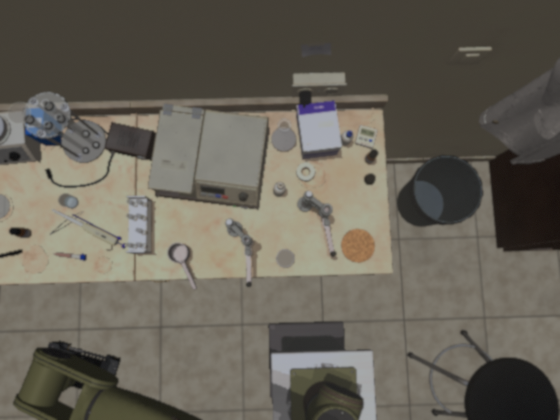

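View pics/side0.png

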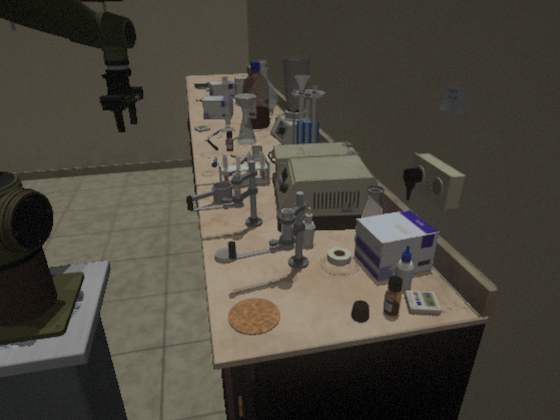

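Run:
```python
from h import *
np.set_printoptions(precision=1,suppress=True)
d={n:np.load(f'/tmp/d_{n}.npy') for n in('top','side')}
im={n:np.load(f'/tmp/i_{n}.npy') for n in('top','side')}
P={n:cloud(n,d[n]) for n in d}
# networks, triangulated
for q,a,b in [('outlet',(320.1,211.7),(287.7,247)),('knob',(334.5,254.1),(233.4,248.7)),('pivot',(322,222.4),(273.6,246.7)),('Ldisp',(317.9,215.7),(286.5,278)),('Sdisp',(247.9,243.8),(238.7,234.1)),('scoop',(182.2,249.4),(223.7,200.5)),('mat',(356.2,244.2),(252.7,313.8))]:
    print(q,*tri(ray('top',a),ray('side',b)))
# depth-based
for n in P:
    p=P[n]; ok=d[n]>0
    def sel(x0,x1,y0,y1,z0,z1):
        m=ok&(p[...,0]>x0)&(p[...,0]<x1)&(p[...,1]>y0)&(p[...,1]<y1)&(p[...,2]>z0)&(p[...,2]<z1)
        return p[m]
    for nm,b in dict(scooprim=(400,540,380,500,48,65),handle=(300,620,250,400,28,60),handle2=(300,620,470,600,28,60),knob=(425,480,-70,-10,115,140),knobL=(380,450,130,230,115,140),mat=(400,560,-220,-60,1.5,12),colL=(560,720,-60,120,187,215),colS=(460,620,180,330,187,215)).items():
        s=sel(*b)
        if len(s):print(n,nm,len(s),'med',np.median(s,0),'min',s.min(0),'max',s.max(0),'mid',(s.min(0)+s.max(0))/2)
    s=sel(300,1000,-300,600,-3,3);print('table',np.median(s,0))
```

```text
outlet [582.6  -5.9  78.3] 0.9498909664805314
knob [451.4 -40.4 113.5] 5.847356204968991
pivot [548.3  -9.7  86.2] 1.1767292402787235
Ldisp [580.7  -6.8  -9.3] 0.5461428415624204
Sdisp [494.8 224.4  -8.8] 0.21892659112906845
scoop [477.5 435.9   0.4] 8.699477770163119
mat [ 481.1 -125.8    1.5] 4.797927841215678
top scooprim 92 med [456.9 434.9  52.7] min [402.  405.2  48. ] max [501.9 473.5  61.1] mid [452.  439.4  54.5]
top handle 68 med [381.8 390.5  44.2] min [355.7 250.1  30.5] max [619.9 400.   55.8] mid [487.8 325.   43.2]
top handle2 129 med [526.3 559.9  58.2] min [462.8 470.1  28.7] max [617.9 592.7  59.9] mid [540.4 531.4  44.3]
top knob 26 med [451.1 -35.7 126.5] min [445.2 -43.  115.4] max [457.4 -28.4 135.5] mid [451.3 -35.7 125.5]
top mat 878 med [ 479.4 -130.9    3.7] min [ 400.9 -219.5    1.5] max [559.8 -60.7  11.5] mid [ 480.4 -140.1    6.5]
top colL 31 med [620.9  36.  193.7] min [612.1  29.2 188.1] max [627.6  44.4 200.2] mid [619.8  36.8 194.2]
top colS 29 med [546.5 266.1 193.8] min [537.8 259.9 190.2] max [552.6 274.3 198.8] mid [545.2 267.1 194.5]
table [568.1  83.5  -0.4]
side scooprim 111 med [466.1 431.9  52.3] min [414.5 406.   48.1] max [500.7 476.   58. ] mid [457.6 441.   53. ]
side handle 100 med [541.  263.7  43. ] min [372.3 250.   28.8] max [619.3 399.8  59.5] mid [495.8 324.9  44.2]
side handle2 114 med [477.8 542.2  44. ] min [453.3 470.   28.8] max [619.8 581.5  59.6] mid [536.5 525.8  44.2]
side knob 57 med [449.6 -40.4 124.3] min [443.1 -45.2 115. ] max [456.6 -31.5 129.8] mid [449.9 -38.4 122.4]
side mat 1603 med [ 479.1 -134.7    3.6] min [ 400.4 -219.7    1.5] max [559.4 -60.6   6.8] mid [ 479.9 -140.1    4.2]
side colL 43 med [618.4  32.5 193.7] min [611.7  25.5 187. ] max [626.4  44.7 197. ] mid [619.   35.1 192. ]
side colS 27 med [543.3 261.5 193.8] min [535.7 257.  187.6] max [552.5 271.6 196.6] mid [544.1 264.3 192.1]
table [581.8 -80.2   0. ]
```

Top view: the scoop cup is at (180,253) with its handle running to (194,287), the mat at (358,245), the right dispenser's knob at (333,254) and the left one's at (249,283). The networks call the right dispenser "large". I'll refine the fits and check that with a crop.

Run:
```python
from h import *
from scipy.optimize import least_squares
np.set_printoptions(precision=1,suppress=True)
d={n:np.load(f'/tmp/d_{n}.npy') for n in('top','side')}
im={n:np.load(f'/tmp/i_{n}.npy') for n in('top','side')}
a=cv2.resize(im['side'][140:280,180:330],None,fx=4,fy=4,interpolation=cv2.INTER_CUBIC)
cv2.imwrite('pics/crop1.png',cv2.convertScaleAbs(a[:,:,::-1],alpha=1.5,beta=20))
P={n:cloud(n,d[n]) for n in d}
def sel(n,x0,x1,y0,y1,z0,z1):
    p=P[n];m=(d[n]>0)&(p[...,0]>x0)&(p[...,0]<x1)&(p[...,1]>y0)&(p[...,1]<y1)&(p[...,2]>z0)&(p[...,2]<z1);return p[m]
for n in P:
    # mat by colour
    hsv=cv2.cvtColor(im[n],cv2.COLOR_RGB2HSV);p=P[n]
    m=(hsv[...,1]>110)&(hsv[...,0]>4)&(hsv[...,0]<20)&(abs(p[...,0]-480)<75)&(abs(p[...,1]+133)<75)&(abs(p[...,2])<10)
    u,v=np.nonzero(m)[::-1];e=cv2.fitEllipse(cv2.convexHull(np.stack([u,v],1).astype(np.int32)))
    print(n,'mat',m.sum(),atz(n,e[0],3),p[m].min(0),p[m].max(0))
    # scoop
    s=sel(n,420,510,395,480,50,60); s=s[np.hypot(s[:,0]-462,s[:,1]-437)<45]
    f=least_squares(lambda c:np.hypot(s[:,0]-c[0],s[:,1]-c[1])-31,[462,437],loss='soft_l1')
    print(n,'cup',len(s),f.x,s.min(0),s.max(0))
    h=sel(n,320,450,360,440,38,56); h=h[np.hypot(*(h[:,:2]-f.x).T)>42]
    c=h.mean(0);w=np.linalg.svd(h[:,:2]-c[:2])[2][0]; w*=np.sign(-w[0]); t=(h[:,:2]-f.x)@w
    print(n,'handle',len(h),c,'dir',np.degrees(np.arctan2(w[1],w[0])),'from cup',np.degrees(np.arctan2(*(c[:2]-f.x)[::-1])),'len',t.max(),'z',np.median(h[:,2]))
    for nm,(x,y,q) in dict(L=(578,-14,18),S=(495,217,15)).items():
        for z0,z1 in((92,185),(165,185),(92,115)):
            s=sel(n,x-40,x+35,y-35,y+35,z0,z1); s=s[np.hypot(s[:,0]-x,s[:,1]-y)<32]
            print(n,nm,z0,z1,len(s),np.median(s,0),s.min(0),s.max(0))
st=ctrl.get_state();Rm=R.from_quat(st['ee_rot']).as_matrix();print(st['time'],Rm,st['finger_gap'])
```

```text
top mat 752 [ 479.7 -130.     3. ] [ 432.2 -181.4   -7.8] [529.8 -79.7   9.9]
top cup 62 [470.6 441. ] [436.3 410.7  50.2] [501.9 472.2  59.4]
top handle 110 [393.8 404.6  44.4] dir -154.70518918934238 from cup -154.6053282538626 len 125.36543053500293 z 44.33860856478793
top L 92 185 223 [578.1 -12.5 161. ] [546.2 -33.   92.2] [602.5  12.8 182.4]
top L 165 185 85 [580.8 -12.5 168.3] [562.3 -32.  165.1] [601.8   8.3 182.4]
top L 92 115 71 [566.8 -10.9 108.8] [546.2 -29.4  92.2] [598.9  12.1 114.9]
top S 92 185 156 [494.2 221.5 162.7] [464.2 205.8  92.4] [520.1 243.2 182.2]
top S 165 185 63 [498.9 225.2 169.2] [481.8 208.2 165.1] [516.9 239.8 182.2]
top S 92 115 43 [477.5 218.1 107.1] [464.7 206.   92.4] [501.7 229.4 113.9]
side mat 1423 [ 479.6 -134.8    3. ] [ 428.1 -186.1   -1.2] [532.4 -78.7   6.8]
side cup 85 [469.7 442.4] [438.8 406.   50. ] [500.7 476.   58. ]
side handle 79 [401.2 406.8  43.7] dir -154.78766196871453 from cup -152.59228176535697 len 110.99044265548903 z 44.29087300234198
side L 92 185 569 [575.  -25.  140.7] [546.3 -34.6  92.1] [603.   11.1 181.5]
side L 165 185 160 [576.7 -22.5 173.4] [560.6 -33.6 165.1] [600.4  11.1 181.5]
side L 92 115 165 [572.  -25.5 108.2] [546.3 -34.3  92.1] [603.    9.2 114.5]
side S 92 185 351 [494.4 215.2 133.8] [464.2 203.   92.1] [519.3 244.3 182.6]
side S 165 185 83 [496.6 216.9 171.5] [482.  207.7 165.3] [518.6 240.3 182.6]
side S 92 115 126 [491.8 215.2 107.9] [464.2 203.   92.1] [519.3 244.3 114.9]
2.5 [[-1.   0.3  0. ]
 [ 0.3  1.   0. ]
 [-0.   0.  -1. ]] 94.97374608622995
```

View pics/crop1.png

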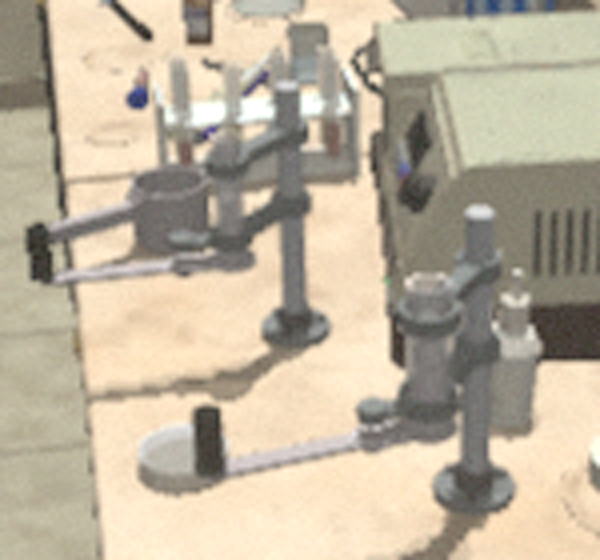

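Crop: the right dispenser (tube at crop (430,360)) has clearly the wider tube, so it is the large one. The petri dish stands behind its knob.

```bash
cat >> h.py <<'E'
def plan(targets):
    """targets: (x,y,z,phi deg) world -> dp (m), angular (deg) from the present pose"""
    s=ctrl.get_state();R0=R.from_quat(s['ee_rot']);p0=np.array(s['tool_pos'])
    print('t',s['time'],'p',np.round(p0,1),'phi',np.round(np.degrees(np.arctan2(*R0.as_matrix()[[1,0],1])),2),'F',np.round(s['wrist_force'],1),'gap',round(s['finger_gap'],1))
    for x,y,z,f in targets:
        c,sn=np.cos(np.radians(f)),np.sin(np.radians(f))
        Rt=R.from_matrix(np.array([[-sn,c,0],[c,sn,0],[0,0,-1.]]))
        print((x,y,z,f),np.round(R0.inv().apply(np.array([x,y,z])-p0)/1000,4).tolist(),np.round((R0.inv()*Rt).as_rotvec(degrees=True),2).tolist())
E
python3 -c "
from h import *
plan([(402.4,409.7,120,-64.7),(402.4,409.7,20,-64.7)])"
```

```text
t 2.5 p [185.8 622.9 176.7] phi 73.4 F [-0.7  0.   0.2] gap 95.0
(402.4, 409.7, 120, -64.7) [-0.2685, -0.1424, 0.0567] [0.0, 0.0, 138.1]
(402.4, 409.7, 20, -64.7) [-0.2685, -0.1424, 0.1567] [0.0, 0.0, 138.1]
```

Request:
{"op": "send_rows", "data": {"increments": [{"dp": [-0.2685, -0.1424, 0.0567], "angular": [0, 0, 138.1], "jaw": 0.06}, {"dp": [-0.2685, -0.1424, 0.0567], "angular": [0, 0, 138.1], "jaw": 0.06}, {"dp": [-0.2685, -0.1424, 0.0567], "angular": [0, 0, 138.1], "jaw": 0.06}, {"dp": [-0.2685, -0.1424, 0.0567], "angular": [0, 0, 138.1], "jaw": 0.06}, {"dp": [-0.2685, -0.1424, 0.0567], "angular": [0, 0, 138.1], "jaw": 0.06}, {"dp": [-0.2685, -0.1424, 0.0567], "angular": [0, 0, 138.1], "jaw": 0.06}, {"dp": [-0.2685, -0.1424, 0.0567], "angular": [0, 0, 138.1], "jaw": 0.06}, {"dp": [-0.2685, -0.1424, 0.0567], "angular": [0, 0, 138.1], "jaw": 0.06}, {"dp": [-0.2685, -0.1424, 0.0567], "angular": [0, 0, 138.1], "jaw": 0.06}, {"dp": [-0.2685, -0.1424, 0.0567], "angular": [0, 0, 138.1], "jaw": 0.06}, {"dp": [-0.2685, -0.1424, 0.0567], "angular": [0, 0, 138.1], "jaw": 0.06}, {"dp": [-0.2685, -0.1424, 0.0567], "angular": [0, 0, 138.1], "jaw": 0.06}, {"dp": [-0.2685, -0.1424, 0.0567], "angular": [0, 0, 138.1], "jaw": 0.06}, {"dp": [-0.2685, -0.1424, 0.0567], "angular": [0, 0, 138.1], "jaw": 0.06}, {"dp": [-0.2685, -0.1424, 0.0567], "angular": [0, 0, 138.1], "jaw": 0.06}, {"dp": [-0.2685, -0.1424, 0.0567], "angular": [0, 0, 138.1], "jaw": 0.06}, {"dp": [-0.2685, -0.1424, 0.0567], "angular": [0, 0, 138.1], "jaw": 0.06}, {"dp": [-0.2685, -0.1424, 0.0567], "angular": [0, 0, 138.1], "jaw": 0.06}]}}

```text
time: 4.3
tool_pos: [402.4, 409.7, 120.0]
ee_rot: [0.975, 0.22, 0.0, -0.0]
wrist_force: [-0.0, -1.2, 0.2]
finger_gap: 60.3
gripper_force: 0.0
```

```bash
python3 -c "
from h import *
plan([(402.4,409.7,20,-64.7)])"
```

```text
t 4.3 p [402.4 409.7 120. ] phi -64.54 F [-0.  -1.2  0.2] gap 60.3
(402.4, 409.7, 20, -64.7) [-0.0, 0.0, 0.1] [-0.0, -0.01, 0.16]
```

Request:
{"op": "send_rows", "data": {"increments": [{"dp": [0, 0, 0.04], "angular": [0, 0, 0], "jaw": 0.06}, {"dp": [0, 0, 0.08], "angular": [0, 0, 0], "jaw": 0.06}, {"dp": [0, 0, 0.1], "angular": [0, 0, 0], "jaw": 0.06}, {"dp": [0, 0, 0.1], "angular": [0, 0, 0], "jaw": 0.03}, {"dp": [0, 0, 0.1], "angular": [0, 0, 0], "jaw": 0.02}, {"dp": [0, 0, 0.1], "angular": [0, 0, 0], "jaw": 0.0}, {"dp": [0, 0, 0.1], "angular": [0, 0, 0], "jaw": 0.0}, {"dp": [0, 0, 0.1], "angular": [0, 0, 0], "jaw": 0.0}, {"dp": [0, 0, 0.1], "angular": [0, 0, 0], "jaw": 0.0}, {"dp": [0, 0, 0.1], "angular": [0, 0, 0], "jaw": 0.0}]}}

```text
time: 5.3
tool_pos: [402.6, 409.8, 20.4]
ee_rot: [0.976, 0.219, 0.0, -0.0]
wrist_force: [0.4, -0.4, 0.3]
finger_gap: 9.7
gripper_force: 0.0
```

```bash
python3 -c "
from h import *
T=np.array([579,-15.5]);g=T+75*np.array([.1685,-.986])
print(g)
plan([(402.4,409.7,240,-64.7),(400,100,240,-20),(g[0],-200,240,9.7),(g[0],g[1]-130,30,9.7)])"
```

```text
[591.6375 -89.45  ]
t 5.3 p [402.6 409.8  20.4] phi -64.7 F [ 0.4 -0.4  0.3] gap 9.7
(402.4, 409.7, 240, -64.7) [-0.0001, 0.0, -0.2196] [-0.01, -0.04, 0.0]
(400, 100, 240, -20) [-0.1346, 0.279, -0.2198] [0.01, -0.04, -44.7]
(np.float64(591.6375), -200, 240, 9.7) [-0.0895, 0.6321, -0.2198] [0.02, -0.04, -74.4]
(np.float64(591.6375), np.float64(-219.45), 30, 9.7) [-0.098, 0.6497, -0.0098] [0.02, -0.04, -74.4]
```

Run:
```python
from h import *
im,d=snap('side');a=cv2.resize(im[140:280,140:290],None,fx=4,fy=4,interpolation=cv2.INTER_CUBIC)
im2,d2=snap('top');b=cv2.resize(im2[215:315,140:240],None,fx=5.6,fy=5.6,interpolation=cv2.INTER_CUBIC)[:560]
o=np.hstack([a,b]);o=cv2.resize(o,None,fx=.68,fy=.68)
cv2.imwrite('pics/g1.png',cv2.convertScaleAbs(o[:,:,::-1],alpha=1.5,beta=20))
print(ctrl.get_state()['finger_gap'],ctrl.get_state()['gripper_force'])
```

```text
2.7571832048226277 0.0
```

View pics/g1.png

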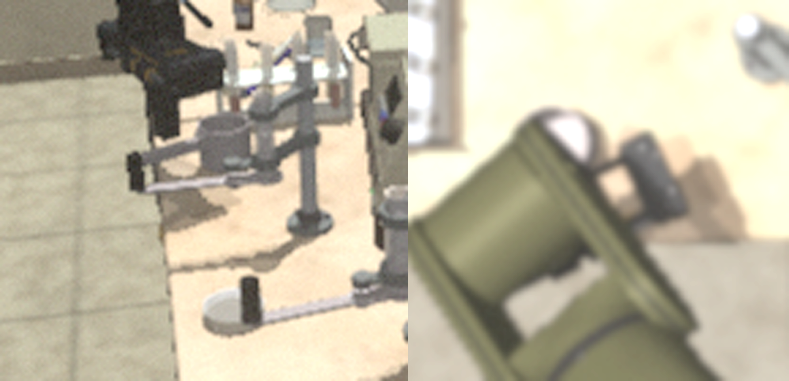

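Run:
```python
from h import *
np.set_printoptions(precision=0,suppress=True)
d=np.load('/tmp/d_side.npy');P=cloud('side',d)
print('tip proj',proj('side',[402.6,409.8,20]),'handle',proj('side',[402.6,409.8,46]), 'end',proj('side',[356,388,40]),'cup',proj('side',[470,442,55]))
for u,v in [(196,197),(205,194),(212,192),(200,186),(200,180),(200,189),(222,183)]: print(u,v,P[v,u])
d=np.load('/tmp/d_top.npy');P=cloud('top',d)
s=P[(P[...,2]>36)&(P[...,2]<62)&(abs(P[...,0]-440)<120)&(abs(P[...,1]-420)<80)];
for p in s[::6]: print(p,end=' ')
```

```text
tip proj [202. 201.] handle [201. 193.] end [187. 199.] cup [221. 185.]
196 197 [385. 398.  40.]
205 194 [414. 410.  42.]
212 192 [437. 422.  41.]
200 186 [401. 398.  76.]
200 180 [403. 396.  97.]
200 189 [400. 400.  65.]
222 183 [474. 474.  47.]
[501. 443.  61.] [499. 447.  56.] [499. 430.  51.] [495. 423.  55.] [490. 466.  56.] [483. 414.  52.] [473. 411.  51.] [464. 411.  53.] [458. 413.  43.]
```

Run:
```python
from h import *
im=np.load('/tmp/i_side.npy')
cv2.imwrite('pics/g2.png',cv2.convertScaleAbs(cv2.resize(im[150:215,165:245],None,fx=9,fy=9,interpolation=cv2.INTER_CUBIC)[:,:,::-1],alpha=1.8,beta=25))
s=ctrl.get_state();print(s['finger_gap'],s['gripper_force'],s['tool_pos'],s['qpos'])
```

```text
2.7571832048226277 0.0 [402.39742971 409.70146157  20.06379259] [ 7.00925700e-01  1.07891025e-01  1.94675217e+00 -1.31128925e-05
  1.08682053e+00  1.83015140e+00]
```

View pics/g2.png

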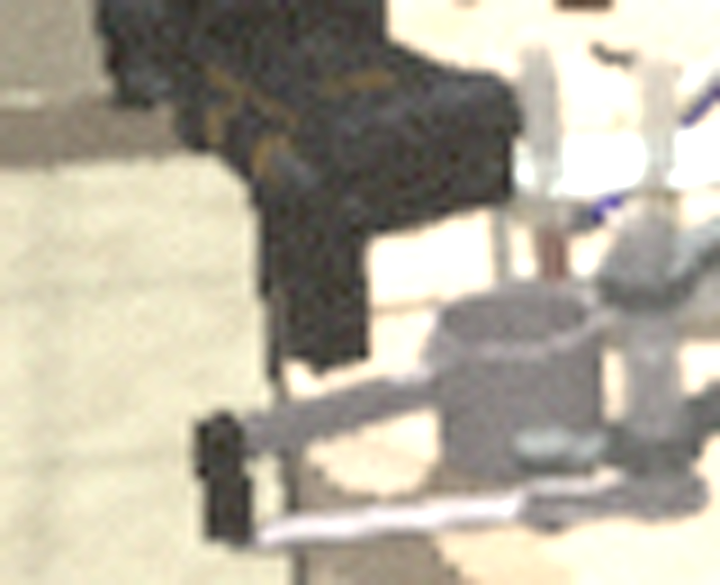

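Run:
```python
from h import *
np.set_printoptions(precision=0,suppress=True)
print('start tips',proj('side',[185.8+13,622.9+45,176.7]),proj('side',[185.8-13,622.9-45,176.7]))
d=np.load('/tmp/d_side.npy');P=cloud('side',d);im=np.load('/tmp/i_side.npy')
for v in range(178,204,2): print(v,[(P[v,u].round(0).tolist(),int(im[v,u].mean())) for u in (198,201,204)])
```

```text
start tips [135. 134.] [124. 143.]
178 [([397.0, 402.0, 102.0], 25), ([406.0, 396.0, 103.0], 20), ([391.0, -785.0, 591.0], 20)]
180 [([397.0, 396.0, 98.0], 23), ([406.0, 395.0, 97.0], 19), ([415.0, 405.0, 92.0], 24)]
182 [([396.0, 400.0, 90.0], 26), ([405.0, 400.0, 89.0], 19), ([414.0, 398.0, 88.0], 30)]
184 [([395.0, 400.0, 83.0], 24), ([404.0, 397.0, 83.0], 24), ([414.0, 401.0, 81.0], 25)]
186 [([395.0, 401.0, 76.0], 24), ([404.0, 399.0, 76.0], 22), ([413.0, 406.0, 72.0], 24)]
188 [([394.0, 414.0, 63.0], 29), ([403.0, 399.0, 69.0], 21), ([412.0, 403.0, 66.0], 26)]
190 [([394.0, 541.0, -0.0], 91), ([403.0, 402.0, 61.0], 27), ([414.0, 528.0, 3.0], 84)]
192 [([393.0, 520.0, 2.0], 146), ([403.0, 517.0, 2.0], 118), ([412.0, 415.0, 47.0], 101)]
194 [([392.0, 406.0, 46.0], 85), ([401.0, 402.0, 47.0], 63), ([411.0, 408.0, 43.0], 61)]
196 [([392.0, 399.0, 42.0], 59), ([401.0, 403.0, 40.0], 60), ([410.0, 408.0, 36.0], 57)]
198 [([391.0, 405.0, 33.0], 58), ([401.0, 470.0, 1.0], 68), ([411.0, 470.0, 0.0], 97)]
200 [([390.0, 462.0, -1.0], 63), ([400.0, 457.0, 0.0], 124), ([410.0, 457.0, -1.0], 118)]
202 [([390.0, 446.0, -1.0], 63), ([399.0, 444.0, -1.0], 105), ([409.0, 445.0, -2.0], 125)]
```

The image and depth show the fingers end about z 57 while the TCP reads 20. They closed above the handle, and the start picture shows the same offset of about 37 mm. I'll open, go down another 37 mm and watch the force.

Request:
{"op": "send_rows", "data": {"increments": [{"dp": [0, 0, 0], "angular": [0, 0, 0], "jaw": 0.06}, {"dp": [0, 0, 0], "angular": [0, 0, 0], "jaw": 0.06}, {"dp": [0, 0, 0], "angular": [0, 0, 0], "jaw": 0.06}, {"dp": [0, 0, 0], "angular": [0, 0, 0], "jaw": 0.06}, {"dp": [0, 0, 0], "angular": [0, 0, 0], "jaw": 0.06}, {"dp": [0, 0, 0.01], "angular": [0, 0, 0], "jaw": 0.06}, {"dp": [0, 0, 0.018], "angular": [0, 0, 0], "jaw": 0.06}, {"dp": [0, 0, 0.018], "angular": [0, 0, 0], "jaw": 0.06}]}}

```text
time: 6.2
tool_pos: [401.0, 408.5, -0.3]
ee_rot: [0.976, 0.219, -0.002, 0.001]
wrist_force: [-0.2, -0.9, 0.1]
finger_gap: 58.1
gripper_force: 0.0
```

Run:
```python
from h import *
np.set_printoptions(precision=0,suppress=True)
im,d=snap('side');P=cloud('side',d)
cv2.imwrite('pics/g3.png',cv2.convertScaleAbs(cv2.resize(im[150:215,165:245],None,fx=9,fy=9,interpolation=cv2.INTER_CUBIC)[:,:,::-1],alpha=1.8,beta=25))
plan([])
```

```text
t 6.25 p [401. 409.   0.] phi -64.71 F [-1.  0.  0.] gap 59.3
```

View pics/g3.png

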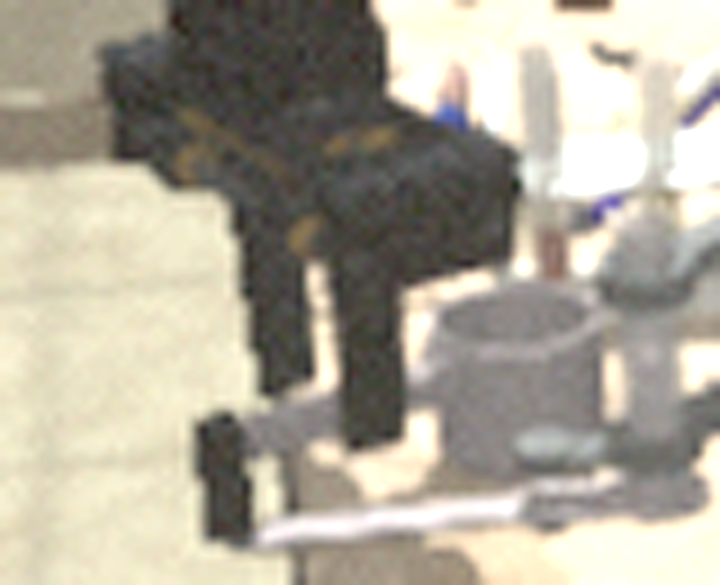

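Now the near finger passes in front of the handle, with its tip at crop (375,440). The offset is confirmed and the fingers straddle the handle. Next I go down further and close.

Request:
{"op": "send_rows", "data": {"increments": [{"dp": [0, 0, 0.008], "angular": [0, 0, 0], "jaw": 0.06}, {"dp": [0, 0, 0.016], "angular": [0, 0, 0], "jaw": 0.06}, {"dp": [0, 0, 0.016], "angular": [0, 0, 0], "jaw": 0.02}, {"dp": [0, 0, 0.016], "angular": [0, 0, 0], "jaw": 0.0}, {"dp": [0, 0, 0.016], "angular": [0, 0, 0], "jaw": 0.0}, {"dp": [0, 0, 0.016], "angular": [0, 0, 0], "jaw": 0.0}, {"dp": [0, 0, 0.016], "angular": [0, 0, 0], "jaw": 0.0}, {"dp": [0, 0, 0.016], "angular": [0, 0, 0], "jaw": 0.0}, {"dp": [0, 0, 0.016], "angular": [0, 0, 0], "jaw": 0.0}, {"dp": [0, 0, 0.016], "angular": [0, 0, 0], "jaw": 0.0}]}}

```text
time: 7.25
tool_pos: [402.5, 409.8, -13.9]
ee_rot: [0.976, 0.219, 0.0, -0.0]
wrist_force: [-0.1, -0.3, 1.2]
finger_gap: 11.6
gripper_force: 30.0
```

Run:
```python
from h import *
np.set_printoptions(precision=1,suppress=True)
im,d=snap('side');P=cloud('side',d)
for v in range(190,206,2): print(v,[(P[v,u].round(0).tolist(),int(im[v,u].mean())) for u in (198,201,204)])
g=np.array([591.6,-89.5])
plan([(402.4,409.7,-17,-64.7),(402.4,409.7,220,-64.7),(400,100,220,-20),(g[0],-220,220,9.7)])
```

```text
190 [([393.0, 413.0, 57.0], 26), ([403.0, 393.0, 65.0], 21), ([412.0, 399.0, 61.0], 22)]
192 [([393.0, 407.0, 52.0], 26), ([402.0, 393.0, 58.0], 26), ([411.0, 396.0, 55.0], 28)]
194 [([392.0, 405.0, 46.0], 45), ([401.0, 395.0, 50.0], 19), ([411.0, 399.0, 48.0], 20)]
196 [([392.0, 400.0, 42.0], 60), ([401.0, 402.0, 40.0], 26), ([410.0, 406.0, 37.0], 24)]
198 [([391.0, 398.0, 36.0], 57), ([400.0, 395.0, 37.0], 24), ([410.0, 403.0, 32.0], 24)]
200 [([390.0, 457.0, 1.0], 57), ([400.0, 398.0, 28.0], 13), ([410.0, 457.0, -1.0], 51)]
202 [([390.0, 448.0, -2.0], 63), ([399.0, 441.0, 1.0], 59), ([409.0, 436.0, 2.0], 124)]
204 [([389.0, 433.0, -2.0], 60), ([398.0, 428.0, -1.0], 71), ([408.0, 425.0, -0.0], 67)]
t 7.3 p [402.5 409.8 -13.9] phi -64.7 F [ 0.1 -0.4  0.6] gap 11.7
(402.4, 409.7, -17, -64.7) [-0.0001, 0.0, 0.0031] [-0.0, -0.01, -0.0]
(402.4, 409.7, 220, -64.7) [-0.0, 0.0, -0.2339] [-0.0, -0.01, -0.0]
(400, 100, 220, -20) [-0.1345, 0.279, -0.2339] [0.0, -0.01, -44.7]
(np.float64(591.6), -220, 220, 9.7) [-0.098, 0.6502, -0.2339] [0.01, -0.01, -74.4]
```

Request:
{"op": "send_rows", "data": {"increments": [{"dp": [0, 0, -0.01], "angular": [0, 0, 0], "jaw": 0}, {"dp": [0, 0, -0.03], "angular": [0, 0, 0], "jaw": 0}, {"dp": [0, 0, -0.06], "angular": [0, 0, 0], "jaw": 0}, {"dp": [0, 0, -0.09], "angular": [0, 0, 0], "jaw": 0}, {"dp": [0, 0, -0.12], "angular": [0, 0, 0], "jaw": 0}, {"dp": [0, 0, -0.15], "angular": [0, 0, 0], "jaw": 0}, {"dp": [0, 0, -0.18], "angular": [0, 0, 0], "jaw": 0}, {"dp": [0, 0, -0.21], "angular": [0, 0, 0], "jaw": 0}, {"dp": [0, 0, -0.234], "angular": [0, 0, 0], "jaw": 0}, {"dp": [0, 0, -0.234], "angular": [0, 0, 0], "jaw": 0}, {"dp": [-0.02, 0.03, -0.234], "angular": [0, 0, -4], "jaw": 0}, {"dp": [-0.035, 0.06, -0.234], "angular": [0, 0, -9], "jaw": 0}, {"dp": [-0.05, 0.095, -0.234], "angular": [0, 0, -14], "jaw": 0}, {"dp": [-0.065, 0.13, -0.234], "angular": [0, 0, -19], "jaw": 0}, {"dp": [-0.08, 0.165, -0.234], "angular": [0, 0, -24], "jaw": 0}, {"dp": [-0.095, 0.2, -0.234], "angular": [0, 0, -29], "jaw": 0}, {"dp": [-0.115, 0.24, -0.234], "angular": [0, 0, -36], "jaw": 0}, {"dp": [-0.13, 0.275, -0.234], "angular": [0, 0, -42], "jaw": 0}, {"dp": [-0.1345, 0.279, -0.234], "angular": [0, 0, -44.7], "jaw": 0}, {"dp": [-0.1345, 0.279, -0.234], "angular": [0, 0, -44.7], "jaw": 0}]}}

```text
time: 9.3
tool_pos: [399.1, 98.6, 218.3]
ee_rot: [0.82, 0.572, -0.001, -0.0]
wrist_force: [0.9, 0.5, -1.6]
finger_gap: 11.5
gripper_force: 30.0
```

Run:
```python
from h import *
plan([(591.6,-220,220,9.7),(591.6,-220,0,9.7)])
```

```text
t 9.3 p [399.1  98.6 218.3] phi -20.18 F [ 0.9  0.5 -1.6] gap 11.5
(591.6, -220, 220, 9.7) [-0.2326, 0.2906, -0.002] [-0.12, 0.04, -29.88]
(591.6, -220, 0, 9.7) [-0.2324, 0.291, 0.218] [-0.12, 0.04, -29.88]
```

Request:
{"op": "send_rows", "data": {"increments": [{"dp": [-0.025, 0.03, 0], "angular": [0, 0, -4], "jaw": 0}, {"dp": [-0.05, 0.06, 0], "angular": [0, 0, -8], "jaw": 0}, {"dp": [-0.075, 0.09, 0], "angular": [0, 0, -12], "jaw": 0}, {"dp": [-0.1, 0.12, 0], "angular": [0, 0, -16], "jaw": 0}, {"dp": [-0.125, 0.155, 0], "angular": [0, 0, -20], "jaw": 0}, {"dp": [-0.15, 0.19, 0], "angular": [0, 0, -24], "jaw": 0}, {"dp": [-0.18, 0.225, 0], "angular": [0, 0, -28], "jaw": 0}, {"dp": [-0.21, 0.265, 0], "angular": [0, 0, -29.7], "jaw": 0}, {"dp": [-0.232, 0.29, 0], "angular": [0, 0, -29.7], "jaw": 0}, {"dp": [-0.232, 0.29, 0.02], "angular": [0, 0, -29.7], "jaw": 0}, {"dp": [-0.232, 0.29, 0.05], "angular": [0, 0, -29.7], "jaw": 0}, {"dp": [-0.232, 0.29, 0.09], "angular": [0, 0, -29.7], "jaw": 0}, {"dp": [-0.232, 0.29, 0.13], "angular": [0, 0, -29.7], "jaw": 0}, {"dp": [-0.232, 0.29, 0.17], "angular": [0, 0, -29.7], "jaw": 0}, {"dp": [-0.232, 0.29, 0.2], "angular": [0, 0, -29.7], "jaw": 0}, {"dp": [-0.232, 0.29, 0.22], "angular": [0, 0, -29.7], "jaw": 0}, {"dp": [-0.232, 0.29, 0.223], "angular": [0, 0, -29.7], "jaw": 0}, {"dp": [-0.232, 0.29, 0.223], "angular": [0, 0, -29.7], "jaw": 0}]}}

```text
time: 11.1
tool_pos: [592.7, -216.0, -4.4]
ee_rot: [0.645, 0.764, -0.0, -0.001]
wrist_force: [0.1, -0.9, -0.9]
finger_gap: 11.7
gripper_force: 30.0
```

Run:
```python
from h import *
np.set_printoptions(precision=1,suppress=True)
plan([(591.6,-89.5,-8,9.7),(591.6,-89.5,-13.5,9.7)])
from scipy.optimize import least_squares
for n in('side','top'):
    im,d=snap(n,n+'1.png');p=cloud(n,d);tp=np.array(ctrl.get_state()['tool_pos'])
    c0=tp[:2]+75*np.array([-.1685,.986])
    s=p[(d>0)&(np.hypot(p[...,0]-c0[0],p[...,1]-c0[1])<45)&(p[...,2]>55)&(p[...,2]<75)]
    f=least_squares(lambda c:np.hypot(s[:,0]-c[0],s[:,1]-c[1])-31,c0,loss='soft_l1')
    print(n,c0,f.x,len(s),s.min(0),s.max(0))
```

```text
t 11.1 p [ 592.7 -216.    -4.4] phi 9.72 F [ 0.1 -0.9 -0.9] gap 11.7
(591.6, -89.5, -8, 9.7) [0.1249, 0.0203, 0.0038] [-0.11, -0.08, 0.02]
(591.6, -89.5, -13.5, 9.7) [0.1249, 0.0203, 0.0093] [-0.11, -0.08, 0.02]
side [ 581.2 -142.8] [ 582.7 -144.5] 36 [ 553.  -179.7   55. ] [ 582.8 -158.8   66.8]
top [ 581.8 -143.3] [ 582.  -143.5] 85 [ 550.8 -187.    55.4] [ 611.8 -111.2   73. ]
```

View pics/side1.png

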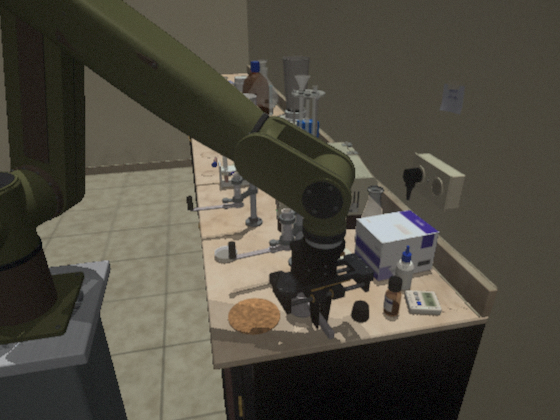

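Request:
{"op": "send_rows", "data": {"increments": [{"dp": [0.0, 0.0203, 0.002], "angular": [0, 0, 0], "jaw": 0}, {"dp": [0.02, 0.0203, 0.002], "angular": [0, 0, 0], "jaw": 0}, {"dp": [0.045, 0.0203, 0.002], "angular": [0, 0, 0], "jaw": 0}, {"dp": [0.07, 0.0203, 0.002], "angular": [0, 0, 0], "jaw": 0}, {"dp": [0.09, 0.0203, 0.002], "angular": [0, 0, 0], "jaw": 0}, {"dp": [0.11, 0.0203, 0.002], "angular": [0, 0, 0], "jaw": 0}, {"dp": [0.12, 0.0203, 0.003], "angular": [0, 0, 0], "jaw": 0}, {"dp": [0.125, 0.0203, 0.003], "angular": [0, 0, 0], "jaw": 0}, {"dp": [0.125, 0.0203, 0.003], "angular": [0, 0, 0], "jaw": 0}, {"dp": [0.125, 0.0203, 0.003], "angular": [0, 0, 0], "jaw": 0}]}}

```text
time: 12.2
tool_pos: [592.3, -91.2, -5.9]
ee_rot: [0.645, 0.764, -0.0, 0.0]
wrist_force: [0.8, -0.0, -2.3]
finger_gap: 11.8
gripper_force: 30.0
```

Run:
```python
from h import *
np.set_printoptions(precision=1,suppress=True)
plan([(591.6,-89.5,-13.5,9.7)])
from scipy.optimize import least_squares
for n in('side','top'):
    im,d=snap(n,n+'2.png');p=cloud(n,d);tp=np.array(ctrl.get_state()['tool_pos'])
    c0=tp[:2]+75*np.array([-.1685,.986])
    m=(d>0)&(np.hypot(p[...,0]-c0[0],p[...,1]-c0[1])<36)&(p[...,2]>15)&(p[...,2]<66)
    s=p[m];print(n,c0,len(s),s.min(0),s.max(0),np.median(s,0))
    s=p[(d>0)&(np.hypot(p[...,0]-579,p[...,1]+15)<32)&(p[...,2]>165)&(p[...,2]<185)]
    print(' collar',len(s),s.min(0) if len(s) else 0)
ims=cv2.resize(np.load('/tmp/i_side.npy')[190:320,220:380],None,fx=4,fy=4,interpolation=cv2.INTER_CUBIC)
cv2.imwrite('pics/s2.png',cv2.convertScaleAbs(ims[:,:,::-1],alpha=1.7,beta=25))
print(ctrl.tip_of('scoop','side'),ctrl.tip_of('scoop','top'))
```

```text
t 12.2 p [592.3 -91.2  -5.9] phi 9.68 F [ 0.8 -0.  -2.3] gap 11.8
(591.6, -89.5, -13.5, 9.7) [0.0018, -0.0005, 0.0076] [0.02, 0.03, -0.02]
side [579.7 -17.3] 332 [547.8 -52.8  15.3] [590.9  16.5  64.7] [567.4 -42.1  39.5]
 collar 0 0
top [579.7 -17.4] 85 [549.4 -52.1  15.5] [611.2  13.4  65.1] [570.6  -3.5  52.2]
 collar 75 [562.5 -32.3 165.2]
[{'pixel': [288.8, 277.9], 'p': 0.68}] [{'pixel': [322.3, 210.0], 'p': 0.7}]
```

View pics/s2.png

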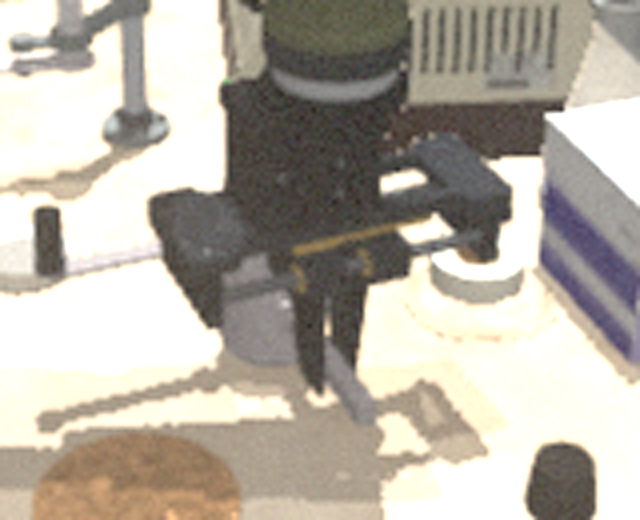

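Request:
{"op": "send_rows", "data": {"increments": [{"dp": [0.0018, -0.0005, 0.003], "angular": [0, 0, 0], "jaw": 0}, {"dp": [0.0018, -0.0005, 0.006], "angular": [0, 0, 0], "jaw": 0}, {"dp": [0.0018, -0.0005, 0.008], "angular": [0, 0, 0], "jaw": 0}, {"dp": [0.0018, -0.0005, 0.008], "angular": [0, 0, 0], "jaw": 0}, {"dp": [0.0018, -0.0005, 0.008], "angular": [0, 0, 0], "jaw": 0.05}, {"dp": [0.0018, -0.0005, 0.008], "angular": [0, 0, 0], "jaw": 0.05}, {"dp": [0.0018, -0.0005, 0.008], "angular": [0, 0, 0], "jaw": 0.05}, {"dp": [0.0018, -0.0005, 0.008], "angular": [0, 0, 0], "jaw": 0.05}, {"dp": [0.0018, -0.0005, 0.008], "angular": [0, 0, 0], "jaw": 0.05}, {"dp": [-0.02, -0.0005, 0.008], "angular": [0, 0, 0], "jaw": 0.05}, {"dp": [-0.04, -0.0005, 0.008], "angular": [0, 0, 0], "jaw": 0.05}, {"dp": [-0.06, -0.0005, 0.008], "angular": [0, 0, 0], "jaw": 0.05}, {"dp": [-0.08, -0.0005, -0.02], "angular": [0, 0, 0], "jaw": 0.05}, {"dp": [-0.09, -0.0005, -0.06], "angular": [0, 0, 0], "jaw": 0.05}, {"dp": [-0.09, -0.0005, -0.1], "angular": [0, 0, 0], "jaw": 0.05}, {"dp": [-0.09, -0.0005, -0.15], "angular": [0, 0, 0], "jaw": 0.05}, {"dp": [-0.09, -0.0005, -0.15], "angular": [0, 0, 0], "jaw": 0.05}]}}

```text
time: 14.1
tool_pos: [611.9, -182.6, 153.9]
ee_rot: [0.645, 0.764, 0.003, 0.007]
wrist_force: [0.8, 0.3, 1.2]
finger_gap: 49.9
gripper_force: 0.0
```

Run:
```python
from h import *
np.set_printoptions(precision=1,suppress=True)
from scipy.optimize import least_squares
for n in('side','top'):
    im,d=snap(n,n+'3.png');p=cloud(n,d)
    c0=np.array([579,-15.5])
    def mm(c,r,z0,z1):
        s=p[(d>0)&(np.hypot(p[...,0]-c[0],p[...,1]-c[1])<r)&(p[...,2]>z0)&(p[...,2]<z1)]
        print(n,len(s),s.min(0),s.max(0)) if len(s) else 0
    mm(c0,36,15,66);mm(c0,32,162,185);mm([451,-37],20,115,135)
u=np.array([.986,.1685]);pv=np.array([579,-15.5])-34*u
k=pv-100*u;print(pv,k)
plan([(k[0],k[1],150,99.7),(k[0],k[1],78,99.7)])
ims=cv2.resize(np.load('/tmp/i_side.npy')[190:320,220:380],None,fx=4,fy=4,interpolation=cv2.INTER_CUBIC)
cv2.imwrite('pics/s3.png',cv2.convertScaleAbs(ims[:,:,::-1],alpha=1.7,beta=25))
```

```text
side 660 [546.2 -51.2  15. ] [610.2  17.9  57.7]
side 68 [560.2 -33.4 162.1] [581.   -2.  180.4]
side 54 [443.1 -43.9 115.1] [456.8 -30.3 129.8]
top 68 [548.1 -50.1  17.5] [597.9  15.9  61.5]
top 102 [562.3 -32.4 162.3] [602.1  11.  183.6]
top 23 [445.1 -43.7 117.2] [457.3 -29.2 131.5]
[545.5 -21.2] [446.9 -38.1]
t 14.2 p [ 608.  -180.9  146.3] phi 9.64 F [ 0.9 -0.7  0. ] gap 50.2
(np.float64(446.876), np.float64(-38.079), 150, 99.7) [0.1678, -0.1349, -0.0045] [0.07, 0.26, -90.06]
(np.float64(446.876), np.float64(-38.079), 78, 99.7) [0.1679, -0.1352, 0.0675] [0.07, 0.26, -90.06]
```

View pics/s3.png

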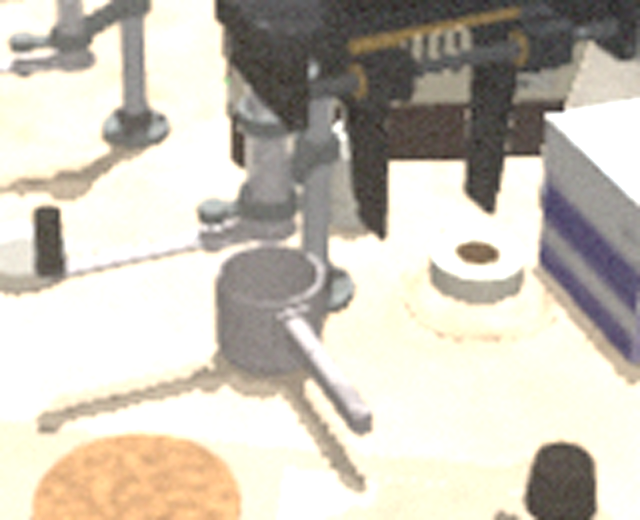

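The scoop stands under the large tube with its handle toward −y. In the crop the cup spans columns 217–327 and the lower collar 240–297, so they are about coaxial. Next is the knob.

Request:
{"op": "send_rows", "data": {"increments": [{"dp": [0.04, -0.03, 0], "angular": [0, 0, -8], "jaw": 0.04}, {"dp": [0.07, -0.06, 0], "angular": [0, 0, -16], "jaw": 0.04}, {"dp": [0.1, -0.085, 0], "angular": [0, 0, -24], "jaw": 0.04}, {"dp": [0.13, -0.11, 0], "angular": [0, 0, -32], "jaw": 0.04}, {"dp": [0.155, -0.13, 0], "angular": [0, 0, -40], "jaw": 0.04}, {"dp": [0.168, -0.135, 0], "angular": [0, 0, -48], "jaw": 0.04}, {"dp": [0.168, -0.135, 0], "angular": [0, 0, -56], "jaw": 0.04}, {"dp": [0.168, -0.135, 0], "angular": [0, 0, -64], "jaw": 0.04}, {"dp": [0.168, -0.135, 0], "angular": [0, 0, -72], "jaw": 0.04}, {"dp": [0.168, -0.135, 0], "angular": [0, 0, -80], "jaw": 0.04}, {"dp": [0.168, -0.135, 0], "angular": [0, 0, -88], "jaw": 0.04}, {"dp": [0.168, -0.135, 0], "angular": [0, 0, -90], "jaw": 0.04}, {"dp": [0.168, -0.135, 0], "angular": [0, 0, -90], "jaw": 0.04}]}}

```text
time: 15.5
tool_pos: [444.2, -36.6, 141.8]
ee_rot: [-0.084, 0.996, 0.001, -0.002]
wrist_force: [0.3, 0.2, 0.3]
finger_gap: 40.4
gripper_force: 0.0
```

Run:
```python
from h import *
np.set_printoptions(precision=2,suppress=True)
print('cup mid col obs 288.0 pred',proj('side',[579,-15.5,45]),'collar obs 287.1 pred',proj('side',[579,-15.5,95]), 'dy+5',proj('side',[579,-10.5,45]),'dx+5',proj('side',[584,-15.5,45]))
plan([(446.9,-38.1,150,99.7),(446.9,-38.1,78,99.7)])
```

```text
cup mid col obs 288.0 pred [286.87 261.42] collar obs 287.1 pred [286.99 243.22] dy+5 [286.37 260.23] dx+5 [288.95 261.15]
t 15.5 p [444.2 -36.6 141.8] phi 99.66 F [0.3 0.2 0.3] gap 40.4
(446.9, -38.1, 150, 99.7) [-0.0024, -0.0019, -0.0082] [0.08, -0.21, -0.04]
(446.9, -38.1, 78, 99.7) [-0.0027, -0.002, 0.0638] [0.08, -0.21, -0.04]
```

Request:
{"op": "send_rows", "data": {"increments": [{"dp": [-0.0025, -0.002, 0.0], "angular": [0, 0, 0], "jaw": 0.04}, {"dp": [-0.0025, -0.002, 0.02], "angular": [0, 0, 0], "jaw": 0.04}, {"dp": [-0.0025, -0.002, 0.04], "angular": [0, 0, 0], "jaw": 0.04}, {"dp": [-0.0025, -0.002, 0.055], "angular": [0, 0, 0], "jaw": 0.04}, {"dp": [-0.0025, -0.002, 0.064], "angular": [0, 0, 0], "jaw": 0.04}, {"dp": [-0.0025, -0.002, 0.064], "angular": [0, 0, 0], "jaw": 0.03}, {"dp": [-0.0025, -0.002, 0.064], "angular": [0, 0, 0], "jaw": 0.02}, {"dp": [-0.0025, -0.002, 0.064], "angular": [0, 0, 0], "jaw": 0.02}, {"dp": [-0.0025, -0.002, 0.064], "angular": [0, 0, 0], "jaw": 0.02}]}}

```text
time: 16.4
tool_pos: [448.9, -38.2, 81.0]
ee_rot: [-0.085, 0.996, -0.0, 0.001]
wrist_force: [0.3, -0.3, -0.4]
finger_gap: 20.6
gripper_force: 0.0
```

Run:
```python
from h import *
c=np.array([545.5,-21.2])
plan([tuple(np.round(c+100*np.array([np.cos(np.radians(a)),np.sin(np.radians(a))]),1))+(78,a-90) for a in (189.7,184,178,172,166,160,154,148,142,136,130,124,118,112,106,102,99.7,97)])
im,d=snap('side')
cv2.imwrite('pics/k1.png',cv2.convertScaleAbs(cv2.resize(im[190:290,190:330],None,fx=4,fy=4,interpolation=cv2.INTER_CUBIC)[:,:,::-1],alpha=1.7,beta=25))
```

```text
t 16.4 p [448.9 -38.2  81. ] phi 99.7 F [ 0.3 -0.3 -0.4] gap 20.6
(np.float64(446.9), np.float64(-38.0), 78, 99.69999999999999) [0.002, 0.0006, 0.003] [-0.04, 0.1, -0.0]
(np.float64(445.7), np.float64(-28.2), 78, 94) [0.0015, 0.0104, 0.003] [-0.03, 0.1, 5.7]
(np.float64(445.6), np.float64(-17.7), 78, 88) [-0.0002, 0.0208, 0.003] [-0.03, 0.1, 11.7]
(np.float64(446.5), np.float64(-7.3), 78, 82) [-0.0028, 0.0309, 0.003] [-0.02, 0.1, 17.7]
(np.float64(448.5), np.float64(3.0), 78, 76) [-0.0065, 0.0407, 0.003] [-0.02, 0.11, 23.7]
(np.float64(451.5), np.float64(13.0), 78, 70) [-0.0111, 0.0501, 0.003] [-0.01, 0.11, 29.7]
(np.float64(455.6), np.float64(22.6), 78, 64) [-0.0168, 0.0588, 0.003] [-0.01, 0.11, 35.7]
(np.float64(460.7), np.float64(31.8), 78, 58) [-0.0234, 0.0671, 0.003] [-0.0, 0.11, 41.7]
(np.float64(466.7), np.float64(40.4), 78, 52) [-0.0307, 0.0745, 0.003] [0.01, 0.11, 47.7]
(np.float64(473.6), np.float64(48.3), 78, 46) [-0.0389, 0.0811, 0.003] [0.01, 0.11, 53.7]
(np.float64(481.2), np.float64(55.4), 78, 40) [-0.0476, 0.0869, 0.003] [0.02, 0.11, 59.7]
(np.float64(489.6), np.float64(61.7), 78, 34) [-0.0569, 0.0917, 0.003] [0.02, 0.11, 65.7]
(np.float64(498.6), np.float64(67.1), 78, 28) [-0.0667, 0.0955, 0.003] [0.03, 0.11, 71.7]
(np.float64(508.0), np.float64(71.5), 78, 22) [-0.0767, 0.0982, 0.0031] [0.04, 0.11, 77.7]
(np.float64(517.9), np.float64(74.9), 78, 16) [-0.087, 0.0999, 0.0031] [0.04, 0.11, 83.7]
(np.float64(524.7), np.float64(76.6), 78, 12) [-0.094, 0.1004, 0.0031] [0.05, 0.11, 87.7]
(np.float64(528.7), np.float64(77.4), 78, 9.700000000000003) [-0.0981, 0.1006, 0.0031] [0.05, 0.11, 90.0]
(np.float64(533.3), np.float64(78.1), 78, 7) [-0.1027, 0.1005, 0.0031] [0.05, 0.11, 92.7]
```

View pics/k1.png

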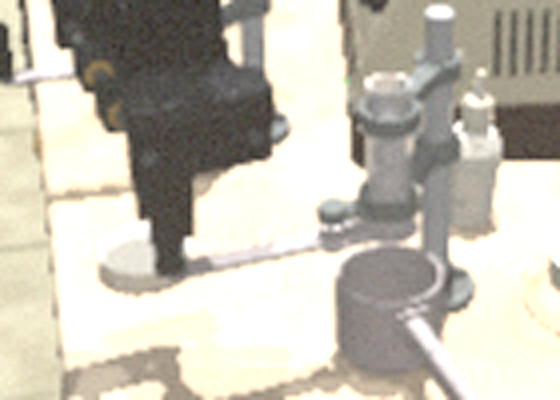

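The fingers straddle the knob, with the lever below them. Swinging open now.

Request:
{"op": "send_rows", "data": {"increments": [{"dp": [0.0015, 0.0104, 0.001], "angular": [0, 0, 5.7], "jaw": 0.02}, {"dp": [0, 0.0208, 0.001], "angular": [0, 0, 11.7], "jaw": 0.02}, {"dp": [-0.0028, 0.0309, 0.001], "angular": [0, 0, 17.7], "jaw": 0.02}, {"dp": [-0.0065, 0.0407, 0.001], "angular": [0, 0, 23.7], "jaw": 0.02}, {"dp": [-0.0111, 0.0501, 0.001], "angular": [0, 0, 29.7], "jaw": 0.02}, {"dp": [-0.0168, 0.0588, 0.001], "angular": [0, 0, 35.7], "jaw": 0.02}, {"dp": [-0.0234, 0.0671, 0.001], "angular": [0, 0, 41.7], "jaw": 0.02}, {"dp": [-0.0307, 0.0745, 0.001], "angular": [0, 0, 47.7], "jaw": 0.02}, {"dp": [-0.0389, 0.0811, 0.001], "angular": [0, 0, 53.7], "jaw": 0.02}, {"dp": [-0.0476, 0.0869, 0.001], "angular": [0, 0, 59.7], "jaw": 0.02}, {"dp": [-0.0569, 0.0917, 0.001], "angular": [0, 0, 65.7], "jaw": 0.02}, {"dp": [-0.0667, 0.0955, 0.001], "angular": [0, 0, 71.7], "jaw": 0.02}, {"dp": [-0.0767, 0.0982, 0.001], "angular": [0, 0, 77.7], "jaw": 0.02}, {"dp": [-0.087, 0.1, 0.001], "angular": [0, 0, 83.7], "jaw": 0.02}, {"dp": [-0.094, 0.1004, 0.001], "angular": [0, 0, 87.7], "jaw": 0.02}, {"dp": [-0.0981, 0.1005, 0.001], "angular": [0, 0, 90], "jaw": 0.02}, {"dp": [-0.0981, 0.1005, 0.001], "angular": [0, 0, 90], "jaw": 0.02}, {"dp": [-0.0981, 0.1005, 0.001], "angular": [0, 0, 90], "jaw": 0.02}]}}

```text
time: 18.25
tool_pos: [528.1, 77.5, 79.2]
ee_rot: [0.644, 0.765, 0.0, 0.0]
wrist_force: [0.4, 0.2, -0.5]
finger_gap: 19.9
gripper_force: 0.0
```

```bash
cat > look.py <<'E'
from h import *
np.set_printoptions(precision=1,suppress=True)
plan([])
for n in('side','top'):
    im,d=snap(n);p=cloud(n,d)
    def mm(t,c,r,z0,z1):
        s=p[(d>0)&(np.hypot(p[...,0]-c[0],p[...,1]-c[1])<r)&(p[...,2]>z0)&(p[...,2]<z1)]
        if len(s): print(n,t,len(s),s.min(0),s.max(0),np.median(s,0))
    # lever top points: angle about the pivot
    q=p[(d>0)&(p[...,2]>84)&(p[...,2]<94)]-np.array([545.5,-21.2,0]);r=np.hypot(q[:,0],q[:,1]);q=q[(r>30)&(r<88)]
    a=np.degrees(np.arctan2(q[:,1],q[:,0]))%360
    print(n,'lever pts',np.histogram(a,bins=range(80,215,9))[0],np.median(a))
    mm('cup',[579,-15.5],36,8,66); mm('in cup',[579,-17],22,2,45); mm('tube',[579,-15.5],11,95,180)
    print(n,[(np.round(b['pixel'],0).tolist(),round(b['p'],2),p[int(b['pixel'][1]),int(b['pixel'][0])]) for b in ctrl.boxes_of('large_ball_1',n)[:5]])
    print(n,'knob',[(np.round(b['pixel'],0).tolist(),round(b['p'],2),p[int(b['pixel'][1]),int(b['pixel'][0])]) for b in ctrl.boxes_of('large_gate_knob',n)[:2]])
E
python3 look.py
```

```text
t 18.25 p [528.1  77.5  79.2] phi 9.75 F [ 0.4  0.2 -0.5] gap 19.9
side lever pts [ 0 16 53 14  1  0  0  0  0  0  0  0  0  0] 111.82586777804018
side cup 602 [546.1 -51.1   8.1] [609.4  18.6  58.1] [576.7 -33.   37. ]
side tube 76 [570.4 -26.4  96.1] [589.2  -5.  179.9] [581.1 -23.8 166.1]
side [([269.0, 242.0], 0.54, array([539.6,   8.9,  91.7]))]
side knob [([263.0, 239.0], 0.83, array([530. ,  21. ,  91.1]))]
top lever pts [0 0 0 0 0 0 0 0 0 0 0 0 0 0] 279.0003535697194
top cup 23 [564.5 -50.8  12.9] [595.7 -30.9  60.7] [577.3 -44.8  38.2]
top in cup 3 [572.8 -37.   15. ] [592.3 -30.9  19. ] [592.  -34.5  16.1]
top tube 24 [570.  -26.4  99.4] [588.9 -10.8 178.4] [587.5 -21.1 145.9]
top []
top knob [([334.0, 223.0], 0.54, array([547.5, -46. ,  90.2])), ([326.0, 213.0], 0.24, array([527.4,  20.8, 455.8]))]
```

Request:
{"op": "send_rows", "data": {"increments": [{"dp": [0, 0.002, 0], "angular": [0, 0, 1], "jaw": 0.02}, {"dp": [0, 0.004, 0], "angular": [0, 0, 2], "jaw": 0.02}, {"dp": [0, 0.004, 0], "angular": [0, 0, 2], "jaw": 0.02}]}}

```text
time: 18.85
tool_pos: [530.5, 77.8, 78.7]
ee_rot: [0.658, 0.753, -0.002, -0.001]
wrist_force: [-4.8, -1.7, 4.7]
finger_gap: 20.0
gripper_force: 2.7
```

```bash
python3 look.py | grep -E "^t |side"
```

```text
t 18.85 p [530.5  77.8  78.7] phi 7.64 F [-4.8 -1.7  4.7] gap 20.0
side lever pts [ 0 19 46 10  0  0  0  0  0  0  0  0  0  0] 254.51255693318382
side cup 602 [546.1 -51.2   8.1] [609.4  18.2  57.7] [576.5 -32.7  37.4]
side tube 69 [570.4 -26.4  96.7] [589.4  -5.2 179.8] [581.1 -23.9 148.3]
side [([309.0, 230.0], 0.72, array([666.3, 100.4,  52.9])), ([205.0, 207.0], 0.46, array([407.3, 223.9,  91.7]))]
side knob [([267.0, 242.0], 0.9, array([536.5,   5.4,  91.5])), ([338.0, 254.0], 0.59, array([727.1,  46.5,   7.1]))]
```

At the stop (5 N against 1 N of friction). Waiting a moment, then checking by numbers that the tube is empty.

Request:
{"op": "send_rows", "data": {"increments": [{"dp": [0, 0, 0], "angular": [0, 0, 0], "jaw": 0.02}, {"dp": [0, 0, 0], "angular": [0, 0, 0], "jaw": 0.02}, {"dp": [0, 0, 0], "angular": [0, 0, 0], "jaw": 0.02}, {"dp": [0, 0, 0], "angular": [0, 0, 0], "jaw": 0.02}, {"dp": [0, 0, 0], "angular": [0, 0, 0], "jaw": 0.02}]}}

```text
time: 19.65
tool_pos: [530.5, 77.8, 78.8]
ee_rot: [0.658, 0.753, -0.002, -0.001]
wrist_force: [-4.6, -0.9, 3.0]
finger_gap: 20.0
gripper_force: 2.6
```

Run:
```python
from h import *
np.set_printoptions(precision=0,suppress=True,linewidth=150)
a=cv2.imread('pics/side0.png',0);b=snap('side')[0];b=cv2.cvtColor(b,cv2.COLOR_RGB2GRAY)
for z in range(175,85,-5):
    u,v=np.round(proj('side',[579,-15.5,z])).astype(int); print(z,a[v,u-4:u+5],b[v,u-4:u+5])
c=np.array([545.5,-21.2])
plan([tuple(np.round(c+100*np.array([np.cos(np.radians(x)),np.sin(np.radians(x))]),1))+(78.7,x-90) for x in (99.7,106,112,118,124,130,136,142,148,154,160,166,172,178,184,189.7,192)])
```

```text
175 [99 91 96 96 99 88 86 83 86] [106 100 102 105 100  96  94  90  98]
170 [70 66 71 71 66 68 67 63 65] [70 72 75 73 74 73 75 74 73]
165 [62 65 67 69 69 70 71 67 62] [69 70 74 72 75 72 74 70 65]
160 [66 69 78 82 82 80 72 62 72] [71 68 80 82 82 79 76 70 78]
155 [52 64 70 67 70 68 66 60 53] [58 66 71 76 71 75 73 66 54]
150 [46 47 43 44 43 46 45 49 47] [44 49 49 49 48 49 46 43 50]
145 [64 62 55 55 54 53 54 60 70] [70 64 65 64 61 62 63 68 78]
140 [73 66 65 68 72 71 69 72 82] [81 85 84 84 83 82 83 80 89]
135 [73 63 68 70 74 70 68 66 76] [83 86 83 86 87 86 86 81 87]
130 [73 65 66 71 71 70 70 63 62] [86 84 84 81 86 84 85 76 68]
125 [79 70 67 67 66 63 67 68 61] [79 84 87 86 89 78 76 75 68]
120 [68 66 67 68 71 68 70 65 63] [78 75 81 77 77 73 74 72 64]
115 [62 64 67 69 72 68 67 64 61] [69 74 75 74 76 75 70 67 63]
110 [65 63 69 65 68 71 64 65 59] [71 77 79 80 78 79 73 65 58]
105 [61 60 67 69 68 65 67 68 57] [64 78 86 84 82 84 78 73 63]
100 [49 44 48 49 49 49 47 49 44] [51 50 49 56 51 52 47 48 46]
95 [44 49 43 46 47 43 45 48 48] [49 50 49 50 49 47 51 48 50]
90 [59 55 56 47 53 54 55 54 58] [79 73
[... 1070 characters left out ...]
np.float64(451.5), np.float64(13.0), 78.7, 70) [-0.0537, -0.0869, 0.0004] [-0.21, -0.11, -62.34]
(np.float64(448.5), np.float64(3.0), 78.7, 76) [-0.0632, -0.0912, 0.0004] [-0.21, -0.12, -68.34]
(np.float64(446.5), np.float64(-7.3), 78.7, 82) [-0.0732, -0.0946, 0.0004] [-0.21, -0.14, -74.34]
(np.float64(445.6), np.float64(-17.7), 78.7, 88) [-0.0834, -0.0968, 0.0004] [-0.2, -0.15, -80.34]
(np.float64(445.7), np.float64(-28.2), 78.7, 94) [-0.0938, -0.0981, 0.0004] [-0.2, -0.16, -86.34]
(np.float64(446.9), np.float64(-38.0), 78.7, 99.69999999999999) [-0.1037, -0.0982, 0.0005] [-0.19, -0.17, -92.04]
(np.float64(447.7), np.float64(-42.0), 78.7, 102) [-0.1077, -0.098, 0.0005] [-0.19, -0.18, -94.34]
```

The tube has brightened over z 105–145, so the balls have left it. Swinging shut.

Request:
{"op": "send_rows", "data": {"increments": [{"dp": [0, -0.004, 0], "angular": [0, 0, -2], "jaw": 0.02}, {"dp": [-0.0012, -0.0138, 0], "angular": [0, 0, -8.3], "jaw": 0.02}, {"dp": [-0.0033, -0.0241, 0], "angular": [0, 0, -14.3], "jaw": 0.02}, {"dp": [-0.0064, -0.034, 0], "angular": [0, 0, -20.3], "jaw": 0.02}, {"dp": [-0.0105, -0.0436, 0], "angular": [0, 0, -26.3], "jaw": 0.02}, {"dp": [-0.0157, -0.0528, 0], "angular": [0, 0, -32.3], "jaw": 0.02}, {"dp": [-0.0217, -0.0613, 0], "angular": [0, 0, -38.3], "jaw": 0.02}, {"dp": [-0.0286, -0.0692, 0], "angular": [0, 0, -44.3], "jaw": 0.02}, {"dp": [-0.0363, -0.0763, 0], "angular": [0, 0, -50.3], "jaw": 0.02}, {"dp": [-0.0448, -0.0826, 0], "angular": [0, 0, -56.3], "jaw": 0.02}, {"dp": [-0.0537, -0.0879, 0], "angular": [0, 0, -62.3], "jaw": 0.02}, {"dp": [-0.0632, -0.0922, 0], "angular": [0, 0, -68.3], "jaw": 0.02}, {"dp": [-0.0732, -0.0956, 0], "angular": [0, 0, -74.3], "jaw": 0.02}, {"dp": [-0.0834, -0.0978, 0], "angular": [0, 0, -80.3], "jaw": 0.02}, {"dp": [-0.0938, -0.0991, 0], "angular": [0, 0, -86.3], "jaw": 0.02}, {"dp": [-0.1037, -0.0992, 0], "angular": [0, 0, -92], "jaw": 0.02}, {"dp": [-0.1037, -0.0992, 0], "angular": [0, 0, -92], "jaw": 0.02}, {"dp": [-0.1037, -0.0992, 0], "angular": [0, 0, -92], "jaw": 0.02}]}}

```text
time: 21.5
tool_pos: [447.7, -38.0, 79.0]
ee_rot: [-0.083, 0.997, -0.0, 0.0]
wrist_force: [0.0, -0.0, 0.9]
finger_gap: 20.1
gripper_force: 0.0
```

Request:
{"op": "send_rows", "data": {"increments": [{"dp": [0, -0.002, 0], "angular": [0, 0, -1], "jaw": 0.02}, {"dp": [0, -0.004, 0], "angular": [0, 0, -2], "jaw": 0.02}, {"dp": [0, -0.004, 0], "angular": [0, 0, -2], "jaw": 0.02}]}}

```text
time: 21.8
tool_pos: [448.0, -38.6, 78.9]
ee_rot: [-0.102, 0.995, 0.004, 0.0]
wrist_force: [-0.7, 10.8, 1.5]
finger_gap: 20.2
gripper_force: 5.3
```

```bash
python3 look.py
```

```text
t 21.8 p [448.  -38.6  78.9] phi 101.65 F [-0.7 10.8  1.5] gap 20.2
side lever pts [ 0  0  0  0  0  0  0  0  0  0  3 43 69  6] 190.54280882573758
side cup 703 [546.3 -51.3   8. ] [610.1  17.8  57.7] [574.1 -24.8  38.9]
side tube 74 [570.4 -26.4  95.6] [589.5  -4.5 180. ] [580.9 -23.7 167.7]
side [([392.0, 300.0], 0.75, array([ 756.8, -192.9,   44.9])), ([339.0, 254.0], 0.23, array([730.4,  40.8,   7.2]))]
side knob [([255.0, 251.0], 0.73, array([501.9, -19.9,  90.5]))]
top lever pts [0 0 0 0 0 0 0 0 0 0 2 1 0 0] 177.92229076022184
top cup 110 [548.  -50.4   8.7] [600.7  15.7  59. ] [569.5  -6.1  29.6]
top in cup 45 [557.4 -16.7   2.1] [597.6   3.8  25.8] [572.1  -5.1  14.1]
top tube 28 [574.3 -26.4  98.5] [589.4  -5.  179.7] [587.4 -20.8 150.5]
top []
top knob [([326.0, 231.0], 0.42, array([528.9, -26.8,   2.8])), ([337.0, 208.0], 0.39, array([607. , -69.8,  -1. ]))]
```

Shut against the stop (11 N). Relieve, release, lift clear and return over the handle end.

Request:
{"op": "send_rows", "data": {"increments": [{"dp": [0, 0.004, 0], "angular": [0, 0, 2], "jaw": 0.02}, {"dp": [0, 0.0045, 0], "angular": [0, 0, 2], "jaw": 0.04}, {"dp": [0, 0.0045, 0], "angular": [0, 0, 2], "jaw": 0.05}, {"dp": [0, 0.0045, 0], "angular": [0, 0, 2], "jaw": 0.05}, {"dp": [0, 0.0045, -0.02], "angular": [0, 0, 2], "jaw": 0.05}, {"dp": [0, 0.0045, -0.05], "angular": [0, 0, 2], "jaw": 0.05}, {"dp": [0, 0.0045, -0.07], "angular": [0, 0, 2], "jaw": 0.05}, {"dp": [0, 0.0045, -0.07], "angular": [0, 0, 2], "jaw": 0.05}]}}

```text
time: 22.9
tool_pos: [449.6, -38.1, 152.6]
ee_rot: [-0.084, 0.996, -0.001, 0.003]
wrist_force: [-0.9, 0.0, 0.8]
finger_gap: 50.0
gripper_force: 0.0
```

```bash
python3 look.py | grep -E "^t |side lever|knob|in cup"
python3 - <<'E'
from h import *
plan([(608,-181,146,9.7)])
E
```

```text
t 22.9 p [449.6 -38.1 152.6] phi 99.69 F [-0.9  0.   0.8] gap 50.0
side lever pts [ 0  0  0  0  0  0  0  0  0  0  2 41 69  8] 191.01637241466176
side knob [([247.0, 251.0], 0.92, array([503.4, 119.8,  -1.2]))]
top in cup 47 [557.4 -16.7   2.3] [598.1   4.3  23.5] [574.9  -5.3  14.5]
top knob []
t 23.2 p [446.2 -37.3 147.2] phi 99.69 F [0.  0.8 0.1] gap 50.3
(608, -181, 146, 9.7) [-0.1353, -0.1689, 0.0006] [-0.08, -0.17, 89.99]
```

Request:
{"op": "send_rows", "data": {"increments": [{"dp": [-0.02, -0.04, 0], "angular": [0, 0, 8], "jaw": 0.05}, {"dp": [-0.04, -0.075, 0], "angular": [0, 0, 16], "jaw": 0.05}, {"dp": [-0.065, -0.11, 0], "angular": [0, 0, 24], "jaw": 0.05}, {"dp": [-0.09, -0.14, 0], "angular": [0, 0, 32], "jaw": 0.05}, {"dp": [-0.115, -0.16, 0], "angular": [0, 0, 40], "jaw": 0.05}, {"dp": [-0.135, -0.169, 0], "angular": [0, 0, 48], "jaw": 0.05}, {"dp": [-0.135, -0.169, 0], "angular": [0, 0, 56], "jaw": 0.05}, {"dp": [-0.135, -0.169, 0], "angular": [0, 0, 64], "jaw": 0.05}, {"dp": [-0.135, -0.169, 0], "angular": [0, 0, 72], "jaw": 0.05}, {"dp": [-0.135, -0.169, 0], "angular": [0, 0, 80], "jaw": 0.05}, {"dp": [-0.135, -0.169, 0], "angular": [0, 0, 88], "jaw": 0.05}, {"dp": [-0.135, -0.169, 0], "angular": [0, 0, 90], "jaw": 0.05}, {"dp": [-0.135, -0.169, 0], "angular": [0, 0, 90], "jaw": 0.05}, {"dp": [-0.135, -0.169, 0], "angular": [0, 0, 90], "jaw": 0.05}]}}

```text
time: 24.6
tool_pos: [608.3, -181.1, 147.9]
ee_rot: [0.644, 0.765, -0.0, -0.001]
wrist_force: [-0.6, -0.6, 0.2]
finger_gap: 49.7
gripper_force: 0.0
```

```bash
python3 - <<'E'
from h import *
np.set_printoptions(precision=1,suppress=True)
plan([(604,-162,60,9.7),(604,-162,-13.5,9.7),(591.8,-90.5,-13.5,9.7)])
for n in('side','top'):
    im,d=snap(n);p=cloud(n,d)
    q=p[(d>0)&(p[...,2]>25)&(p[...,2]<52)];q=q[(np.abs(q[:,0]-592)<25)&(q[:,1]<-58)&(q[:,1]>-150)]
    c=q.mean(0);w=np.linalg.svd(q[:,:2]-c[:2])[2][0];print(n,len(q),c,np.degrees(np.arctan2(w[1],w[0]))%180)
E
python3 look.py | grep -E "lever|in cup|top cup|knob"
```

```text
t 24.6 p [ 608.3 -181.1  147.9] phi 9.75 F [-0.6 -0.6  0.2] gap 49.7
(604, -162, 60, 9.7) [0.0195, -0.0009, 0.0879] [-0.08, -0.04, 0.05]
(604, -162, -13.5, 9.7) [0.0194, -0.0008, 0.1614] [-0.08, -0.04, 0.05]
(591.8, -90.5, -13.5, 9.7) [0.092, -0.0007, 0.1615] [-0.08, -0.04, 0.05]
side 219 [ 591.5 -104.    43. ] 100.81108336445749
top 104 [593.8 -99.1  43.8] 100.49615270681633
side lever pts [ 0  0  0  0  0  0  0  0  0  0  3 43 66  8] 191.34682683690914
side knob [([250.0, 252.0], 0.79, array([491.9, -25.8,  90.4]))]
top lever pts [ 0  0  0  0  0  0  0  0  0  0  1 28 43  4] 189.36695737293547
top cup 108 [547.8 -50.2   8.4] [597.4  16.1  60.9] [567.7  -5.3  30.1]
top in cup 42 [559.3 -17.    3.7] [598.1   3.8  25.8] [574.8  -5.6  15.9]
top knob [([330.0, 240.0], 0.74, array([492.7, -31.4,  89.9])), ([334.0, 209.0], 0.68, array([600.2, -59.3,   1.9]))]
```

The gate is shut and the scoop unmoved. Going in to grip the handle.

Request:
{"op": "send_rows", "data": {"increments": [{"dp": [0.0195, -0.0009, 0.04], "angular": [0, 0, 0], "jaw": 0.05}, {"dp": [0.0195, -0.0009, 0.08], "angular": [0, 0, 0], "jaw": 0.05}, {"dp": [0.0195, -0.0009, 0.12], "angular": [0, 0, 0], "jaw": 0.05}, {"dp": [0.0195, -0.0009, 0.15], "angular": [0, 0, 0], "jaw": 0.05}, {"dp": [0.0195, -0.0009, 0.1605], "angular": [0, 0, 0], "jaw": 0.05}, {"dp": [0.0195, -0.0009, 0.1605], "angular": [0, 0, 0], "jaw": 0.05}, {"dp": [0.04, -0.0009, 0.1605], "angular": [0, 0, 0], "jaw": 0.05}, {"dp": [0.06, -0.0009, 0.1605], "angular": [0, 0, 0], "jaw": 0.05}, {"dp": [0.08, -0.0009, 0.1605], "angular": [0, 0, 0], "jaw": 0.05}, {"dp": [0.092, -0.0009, 0.1605], "angular": [0, 0, 0], "jaw": 0.05}, {"dp": [0.092, -0.0009, 0.1605], "angular": [0, 0, 0], "jaw": 0.05}, {"dp": [0.092, -0.0009, 0.1605], "angular": [0, 0, 0], "jaw": 0.03}, {"dp": [0.092, -0.0009, 0.1605], "angular": [0, 0, 0], "jaw": 0.0}, {"dp": [0.092, -0.0009, 0.1605], "angular": [0, 0, 0], "jaw": 0.0}, {"dp": [0.092, -0.0009, 0.1605], "angular": [0, 0, 0], "jaw": 0.0}, {"dp": [0.092, -0.0009, 0.1605], "angular": [0, 0, 0], "jaw": 0.0}, {"dp": [0.092, -0.0009, 0.1605], "angular": [0, 0, 0], "jaw": 0.0}]}}

```text
time: 26.7
tool_pos: [592.4, -91.1, -11.6]
ee_rot: [0.645, 0.764, -0.0, -0.0]
wrist_force: [0.8, 0.3, -0.9]
finger_gap: 11.8
gripper_force: 30.0
```

Run:
```python
from h import *
s=ctrl.get_state();print(s['gripper_force'],s['tool_pos'])
plan([(591.8,-90.5,-4,9.7),(604,-220,-4,9.7)])
```

```text
29.979954063892365 [592.40584014 -91.0549479  -11.62142473]
t 26.7 p [592.4 -91.1 -11.6] phi 9.67 F [ 0.8  0.3 -0.9] gap 11.8
(591.8, -90.5, -4, 9.7) [0.0006, -0.0005, -0.0076] [-0.0, 0.0, -0.03]
(604, -220, -4, 9.7) [-0.1291, -0.0102, -0.0076] [-0.0, 0.0, -0.03]
```

Request:
{"op": "send_rows", "data": {"increments": [{"dp": [0, 0, -0.003], "angular": [0, 0, 0], "jaw": 0}, {"dp": [0, 0, -0.006], "angular": [0, 0, 0], "jaw": 0}, {"dp": [0, 0, -0.009], "angular": [0, 0, 0], "jaw": 0}, {"dp": [0, 0, -0.009], "angular": [0, 0, 0], "jaw": 0}, {"dp": [-0.004, 0, -0.009], "angular": [0, 0, 0], "jaw": 0}, {"dp": [-0.012, 0, -0.009], "angular": [0, 0, 0], "jaw": 0}, {"dp": [-0.022, 0, -0.009], "angular": [0, 0, 0], "jaw": 0}, {"dp": [-0.034, 0, -0.009], "angular": [0, 0, 0], "jaw": 0}, {"dp": [-0.046, 0, -0.01], "angular": [0, 0, 0], "jaw": 0}, {"dp": [-0.058, 0, -0.011], "angular": [0, 0, 0], "jaw": 0}, {"dp": [-0.07, 0, -0.012], "angular": [0, 0, 0], "jaw": 0}, {"dp": [-0.08, 0, -0.013], "angular": [0, 0, 0], "jaw": 0}, {"dp": [-0.09, 0, -0.014], "angular": [0, 0, 0], "jaw": 0}, {"dp": [-0.098, 0, -0.015], "angular": [0, 0, 0], "jaw": 0}, {"dp": [-0.1, 0, -0.015], "angular": [0, 0, 0], "jaw": 0}, {"dp": [-0.1, 0, -0.015], "angular": [0, 0, 0], "jaw": 0}]}}

```text
time: 28.3
tool_pos: [609.3, -189.5, 3.5]
ee_rot: [0.645, 0.764, 0.0, -0.0]
wrist_force: [0.9, 0.3, -2.9]
finger_gap: 11.6
gripper_force: 30.0
```

```bash
cat > look2.py <<'E'
from h import *
from scipy.optimize import least_squares
np.set_printoptions(precision=1,suppress=True)
plan([(492.5,-205,3,9.7),(492.5,-205,-8.4,9.7)])
tp=np.array(ctrl.get_state()['tool_pos']);c0=tp[:2]+74*np.array([-.1685,.986]);print('c0',c0)
for n in('side','top'):
    im,d=snap(n);p=cloud(n,d);r=np.hypot(p[...,0]-c0[0],p[...,1]-c0[1])
    s=p[(d>0)&(r<42)&(p[...,2]>tp[2]+11.6+47)&(p[...,2]<tp[2]+11.6+62)]
    f=least_squares(lambda c:np.hypot(s[:,0]-c[0],s[:,1]-c[1])-31,c0,loss='soft_l1').x
    A=np.c_[s[:,:2]-f,np.ones(len(s))];k=np.linalg.lstsq(A,s[:,2],rcond=None)[0]
    print(n,'rim',len(s),f,s.min(0),s.max(0),'slope',np.round(k,3))
    m=(d>0)&(np.hypot(p[...,0]-f[0],p[...,1]-f[1])<24);q=p[m]
    print('  inside z',np.percentile(q[:,2],[5,25,50,75,95]),len(q))
    m=(d>0)&(r>200)&(np.hypot(p[...,0]-579,p[...,1]+15)<60)&(p[...,2]>5)&(p[...,2]<60)
    print('balls',[(np.round(b['pixel'],0).tolist(),round(b['p'],2),p[int(b['pixel'][1]),int(b['pixel'][0])]) for b in ctrl.boxes_of('large_ball_1',n)[:6]])
E
python3 look2.py
```

```text
t 28.3 p [ 609.3 -189.5    3.5] phi 9.67 F [ 0.9  0.3 -2.9] gap 11.6
(492.5, -205, 3, 9.7) [0.0044, -0.1177, 0.0005] [0.0, -0.01, -0.03]
(492.5, -205, -8.4, 9.7) [0.0044, -0.1177, 0.0119] [0.0, -0.01, -0.03]
c0 [ 596.8 -116.6]
side rim 29 [ 599.5 -116.8] [ 570.4 -154.1   62.1] [ 600.9 -130.1   71.4] slope [-0.1  0.  64.8]
  inside z [ -1.2   0.4 378.8 393.2 403.1] 348
balls []
top rim 76 [ 597.  -113.6] [ 566.2 -155.7   62.4] [628.  -82.1  76.6] slope [-0.   0.  68.6]
  inside z [ 15.4  30.3 315.2 389.  405.1] 324
balls []
```

Request:
{"op": "send_rows", "data": {"increments": [{"dp": [0.0034, -0.005, 0], "angular": [0, 0, 0], "jaw": 0}, {"dp": [0.0034, -0.014, 0], "angular": [0, 0, 0], "jaw": 0}, {"dp": [0.0034, -0.026, 0], "angular": [0, 0, 0], "jaw": 0}, {"dp": [0.0034, -0.04, 0], "angular": [0, 0, 0], "jaw": 0}, {"dp": [0.0034, -0.055, 0], "angular": [0, 0, 0], "jaw": 0}, {"dp": [0.0034, -0.07, 0], "angular": [0, 0, 0], "jaw": 0}, {"dp": [0.0034, -0.084, 0], "angular": [0, 0, 0], "jaw": 0}, {"dp": [0.0034, -0.097, 0], "angular": [0, 0, 0], "jaw": 0}, {"dp": [0.0034, -0.108, 0], "angular": [0, 0, 0], "jaw": 0}, {"dp": [0.0034, -0.115, 0], "angular": [0, 0, 0], "jaw": 0}, {"dp": [0.0034, -0.118, 0], "angular": [0, 0, 0], "jaw": 0}, {"dp": [0.0034, -0.118, 0], "angular": [0, 0, 0], "jaw": 0}, {"dp": [0.0034, -0.118, 0], "angular": [0, 0, 0], "jaw": 0}]}}

```text
time: 29.8
tool_pos: [492.8, -205.9, 3.7]
ee_rot: [0.645, 0.764, 0.0, 0.0]
wrist_force: [-1.2, 0.5, -2.6]
finger_gap: 11.4
gripper_force: 30.0
```

```bash
python3 look2.py
python3 - <<'E'
from h import *
# anything loose where the scoop stood, before vs now
for n in('side','top'):
    d=np.load(f'/tmp/d_{n}.npy');p=cloud(n,d)
    q=p[(d>0)&(np.hypot(p[...,0]-575,p[...,1]+25)<55)&(p[...,2]>6)&(p[...,2]<40)];q=q[np.hypot(q[:,0]-619,q[:,1]-36)>32]
    print(n,len(q),np.round(q[:12]).tolist())
E
```

```text
t 29.8 p [ 492.8 -205.9    3.7] phi 9.7 F [-1.2  0.5 -2.6] gap 11.4
(492.5, -205, 3, 9.7) [0.001, -0.0001, 0.0007] [0.03, 0.02, -0.0]
(492.5, -205, -8.4, 9.7) [0.001, -0.0002, 0.0121] [0.03, 0.02, -0.0]
c0 [ 480.3 -133. ]
side rim 34 [ 480.1 -129.9] [ 447.9 -164.4   62.5] [ 477.1 -132.    72.6] slope [-0.3 -0.3 55.6]
  inside z [  3.6 369.2 385.5 400.2 411.5] 636
balls []
top rim 79 [ 480.9 -130.3] [ 451.2 -173.7   62.3] [510.8 -98.8  75.4] slope [ 0.   0.  68.8]
  inside z [ 16.8  31.2 336.7 399.5 414.2] 379
balls []
side 0 []
top 11 [[613.0, -56.0, 8.0], [599.0, -62.0, 7.0], [599.0, -72.0, 6.0], [586.0, -61.0, 7.0], [578.0, 7.0, 7.0], [576.0, -74.0, 6.0], [571.0, -15.0, 6.0], [564.0, -41.0, 6.0], [544.0, -53.0, 8.0], [538.0, -43.0, 7.0], [537.0, -62.0, 7.0]]
```

Request:
{"op": "send_rows", "data": {"increments": [{"dp": [0, 0, 0.004], "angular": [0, 0, 0], "jaw": 0}, {"dp": [0, 0, 0.007], "angular": [0, 0, 0], "jaw": 0}, {"dp": [0, 0, 0.01], "angular": [0, 0, 0], "jaw": 0}, {"dp": [0, 0, 0.012], "angular": [0, 0, 0], "jaw": 0}, {"dp": [0, 0, 0.013], "angular": [0, 0, 0], "jaw": 0}, {"dp": [0, 0, 0.013], "angular": [0, 0, 0], "jaw": 0}, {"dp": [0, 0, 0.013], "angular": [0, 0, 0], "jaw": 0}]}}

```text
time: 30.7
tool_pos: [492.4, -205.9, -9.0]
ee_rot: [0.645, 0.764, -0.0, -0.0]
wrist_force: [-2.9, -0.3, 3.5]
finger_gap: 11.9
gripper_force: 30.0
```

```bash
python3 look2.py
```

```text
t 30.7 p [ 492.4 -205.9   -9. ] phi 9.71 F [-2.9 -0.3  3.5] gap 11.9
(492.5, -205, 3, 9.7) [0.0008, 0.0003, -0.012] [-0.01, -0.0, 0.01]
(492.5, -205, -8.4, 9.7) [0.0008, 0.0003, -0.0006] [-0.01, -0.0, 0.01]
c0 [ 479.9 -132.9]
side rim 34 [ 478.9 -129.4] [ 448.7 -164.7   49.7] [ 476.6 -136.1   60.1] slope [-0.3 -0.4 41.8]
  inside z [348.2 362.3 378.  391.2 402.9] 581
balls [([189.0, 207.0], 0.55, array([362.3, 216. ,  97.7]))]
top rim 79 [ 480.3 -130.4] [ 448.8 -173.3   49.6] [512.  -99.7  64.4] slope [-0.   0.  56.6]
  inside z [  4.6  20.  325.4 388.7 404. ] 372
balls []
```

Contact made (+3.5 N). Release, retreat along the handle, lift.

Request:
{"op": "send_rows", "data": {"increments": [{"dp": [0, 0, -0.001], "angular": [0, 0, 0], "jaw": 0.05}, {"dp": [0, 0, -0.001], "angular": [0, 0, 0], "jaw": 0.05}, {"dp": [0, 0, -0.001], "angular": [0, 0, 0], "jaw": 0.05}, {"dp": [0, 0, -0.001], "angular": [0, 0, 0], "jaw": 0.05}, {"dp": [0, 0, -0.001], "angular": [0, 0, 0], "jaw": 0.05}, {"dp": [0, 0, -0.02], "angular": [0, 0, 0], "jaw": 0.05}, {"dp": [0, 0, -0.05], "angular": [0, 0, 0], "jaw": 0.05}, {"dp": [-0.03, 0, -0.09], "angular": [0, 0, 0], "jaw": 0.05}, {"dp": [-0.07, 0, -0.13], "angular": [0, 0, 0], "jaw": 0.05}, {"dp": [-0.11, 0, -0.17], "angular": [0, 0, 0], "jaw": 0.05}, {"dp": [-0.15, 0, -0.21], "angular": [0, 0, 0], "jaw": 0.05}, {"dp": [-0.19, 0, -0.25], "angular": [0, 0, 0], "jaw": 0.05}, {"dp": [-0.22, 0, -0.28], "angular": [0, 0, 0], "jaw": 0.05}, {"dp": [-0.22, 0, -0.28], "angular": [0, 0, 0], "jaw": 0.05}, {"dp": [-0.22, 0, -0.28], "angular": [0, 0, 0], "jaw": 0.05}]}}

```text
time: 32.4
tool_pos: [530.2, -425.4, 273.4]
ee_rot: [0.646, 0.764, -0.0, 0.003]
wrist_force: [0.4, 0.6, -0.6]
finger_gap: 49.9
gripper_force: 0.0
```

```bash
python3 - <<'E'
from h import *
from scipy.optimize import least_squares
np.set_printoptions(precision=1,suppress=True,linewidth=160)
plan([]);c0=np.array([480,-131.5])
for n in('side','top'):
    im,d=snap(n,n+'9.png');p=cloud(n,d);r=np.hypot(p[...,0]-c0[0],p[...,1]-c0[1])
    s=p[(d>0)&(r<42)&(p[...,2]>53)&(p[...,2]<66)]
    f=least_squares(lambda c:np.hypot(s[:,0]-c[0],s[:,1]-c[1])-31,c0,loss='soft_l1').x
    k=np.linalg.lstsq(np.c_[s[:,:2]-f,np.ones(len(s))],s[:,2],rcond=None)[0]
    print(n,'rim',len(s),f,s.min(0),s.max(0),'slope',np.round(k,3))
    q=p[(d>0)&(np.hypot(p[...,0]-f[0],p[...,1]-f[1])<24)];print('  inside z',np.percentile(q[:,2],[5,25,50,75,95]),len(q))
    print('balls',[(np.round(b['pixel'],0).tolist(),round(b['p'],2),p[int(b['pixel'][1]),int(b['pixel'][0])]) for b in ctrl.boxes_of('large_ball_1',n)[:6]])
    hsv=cv2.cvtColor(im,cv2.COLOR_RGB2HSV)
    m=(hsv[...,1]>110)&(hsv[...,0]>4)&(hsv[...,0]<20)&(r<75)&(abs(p[...,2])<10);print(' mat',p[m].min(0),p[m].max(0))
    if n=='top':
        u,v=np.round(proj('top',[480,-131.5,15])).astype(int);g=cv2.cvtColor(im,cv2.COLOR_RGB2GRAY);print(g[v-12:v+13,u-12:u+13]);print(np.round(p[v-11:v+12,u-11:u+12,2]).astype(int))
for q in ('dropper_1','petri_1','bottle','stopper','tape'):
    print(q,[(n,np.round(b['pixel'],1).tolist()) for n in('top','side') for b in ctrl.boxes_of(q,n)[:1]])
E
python3 look.py | grep lever
```

```text
t 32.4 p [ 530.2 -425.4  273.4] phi 9.58 F [ 0.4  0.6 -0.6] gap 49.9
side rim 219 [ 478.8 -129.9] [ 447.3 -166.5   53. ] [509.9 -97.2  60.8] slope [-0.   0.  56.8]
  inside z [ 1.5  1.6 12.8 24.3 24.9] 4
balls [([251.0, 251.0], 0.64, array([513.9, 118.4,   1.3]))]
 mat [ 427.9 -185.5   -0.6] [532.6 -90.3   6.8]
top rim 70 [ 480.2 -130.1] [ 448.8 -163.7   53.1] [511.5 -99.3  64.8] slope [-0.   0.  57.6]
  inside z [ 3.5  9.  16.8 22.4 26.1] 163
balls []
 mat [ 432.1 -179.7   -7. ] [530.  -79.8   9.9]
[[122 120 121 121 121 121 124 127 127 127 128 129 131 134 134 131 126 124 126 127 130 134 144 154 160]
 [122 122 124 124 122 120 124 127 126 126 126 126 126 126 127 125 122 123 126 127 125 126 133 145 155]
 [123 123 125 126 121 119 123 126 125 123 120 114 107 106 106 108 111 118 124 126 123 121 125 136 148]
 [124 125 127 125 120 118 121 124 121 112 106  99  94  92  89  88  91 100 111 119 120 118 122 129 139]
 [124 127 128 123 115 113 120 121 113 107 106 108 110 108 100  90  82  82  90 104 114 119 121 125 131]
 [123 125 124 117 107 110 119 120 118 122 130 135 135 130 119 106  94  82  78  8
[... 4396 characters left out ...]
9   61   59   56   53   60    5    4    4   -4   -3    5    4]
 [   4    6    1    5    1   -2    1    2   -1   -5    3   -2    2    6   -3   -4    6    5    0   -1    4    4    0]
 [  -1    0    0    8    2    0    4    1   -4    2    2    8    6    7   -2   -3   -3    6    6    4    5    1    0]]
dropper_1 [('top', [279.9, 188.1])]
petri_1 [('top', [284.9, 255.8]), ('side', [221.2, 254.2])]
bottle [('side', [392.1, 292.5])]
stopper [('top', [370.3, 175.8]), ('side', [363.5, 312.3])]
tape [('top', [306.0, 169.8]), ('side', [336.8, 255.1])]
side lever pts [ 0  0  0  0  0  0  0  0  0  0  4 40 73  4] 191.69062848755678
top lever pts [ 0  0  0  0  0  0  0  0  0  0  1 31 42  4] 189.3695884878644
```

```bash
python3 -c "
from cell import ctrl
print(ctrl.finish_job())"
```

```text
the job is handed in; nothing more can be done
None
```

The job is handed in at about 33 s of the 72 s allowed: the scoop stands upright on the cork mat, cup within about 2 mm of its centre, with four balls showing in it on the depth image, the large gate swung fully open and then shut again, and the small dispenser and bystanders not touched.

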